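# Draw the chopping board out of its rack and set it in the corner stop

### The job

Pressing down gently on the top of the thin wooden chopping board with the fingertips, draw it out from under the low steel rack and slide it flat across the worktop until it is snug against both legs of the aluminium corner stop, its long side along the long leg and its short side along the short leg. Keep the board flat on the worktop the whole way, do not press hard, leave the jar, mug, bottle and spoon where they are, and let go of the board when it is home.

Things in the scene. Friction and masses are not known exactly. Their poses are not given: they have to be found in the camera images.
- board: thin rectangular chopping board of pale wood, 130 mm (its x) x 180 mm (its y) x 5 mm, about 0.15 kg, loose and flat on the worktop; the same either way round. Origin: centre of its underside, z up. At the start its +y part is under the rack and 60 to 80 mm of its -y end sticks out of the mouth. Fingertips grip its top well: a press of 6 to 12 N drags it; over 40 N is pressing hard.
- rack: low fixed steel bridge to the robot's left. Origin: on the worktop in the middle of its open mouth; its y points into the rack, its x along the mouth, z up. Top plate 210 mm (x) x 140 mm (y), 34 to 38 mm above the worktop; 4 mm side walls at x = +-103 mm; a back wall at y = 138 mm; mouth side open. The spice jar stands on it.
- stop: fixed L-shaped aluminium bar stop on the worktop, to the robot's right, bars 12 mm wide and 12 mm high. Origin: the inside corner of the L, on the worktop, z up. The long leg's inner face is the plane x = 0 and runs 110 mm to +y; the short leg's inner face is the plane y = 0 and runs 100 mm to -x. The board goes in the quadrant x < 0, y > 0 of this frame.
- home (a point): point on the worktop where the centre of the seated board lies: in the stop's frame x = -65 mm, y = +90 mm; axes as the stop's (the board's axes are parallel to them when seated, either way round).
- spice_jar: bystander: small amber jar, 44 mm wide, 85 mm tall, standing on the rack's top plate towards its back; origin at the centre of its base.
- mug: bystander: white mug, 76 mm across, 90 mm tall, on the worktop at the far side; origin at the centre of its base.
- oil_bottle: bystander: green bottle, 60 mm across, about 180 mm tall, on the worktop at the far right; origin at the centre of its base.
- spoon: bystander: serving spoon with a dark wooden handle and steel bowl, lying on the worktop beyond the stop; origin on its underside, x along it.
- worktop (a point): a point on the smooth white worktop, whose top is z = 0 everywhere. The board slides on it easily (friction coefficient about 0.15, against 0.5 or more under a fingertip). Board and worktop give well under a millimetre: meet the board slowly, and judge the press by force, not by height.
Mind the look-alikes: they are no part of the job. Of the things that look like the board, the middle-sized one is meant.

How it is judged:
By the outcome, as a careful person would: the job done as asked, in the order asked, and still so for the second after the job is handed in, with the robot touching nothing.
It also fails if it takes over 72 s, if anything falls off the work surface, if the arm or the gripper's body presses on something with over 40 N, if the wrist force passes 120 N, or if a joint passes its speed limit or range.

### The arm

A 6-joint arm with a two-finger parallel gripper is mounted at the origin on the work surface. World frame = base frame: x ahead of the robot, y to its left, z up, the work surface at z = 0. Lengths are in mm, angles in rad, forces in N, time in s.
With the tool pointing down it reaches from about 350 to 975 mm from the base axis. Payload 7.1 kg.
Tool frame: the origin (TCP) lies between the finger pads; the fingertips stand 8 mm ahead of it and the grasp point (between the pads) lies 11 mm behind it; x points along the fingers, y is the direction in which the jaws open and shut, and the axes are right-handed (so a half turn about x gives the same grasp; the last joint's range is limited). The gripper opens to 88 mm and grips with 3 to 60 N. Pads are 20 mm wide; open, the fingers measure 115 mm over their backs; the gripper's body (75 mm by 178 mm) begins 61 mm behind the grasp point.
Start: joints at [1.222, 0.423, 1.63, -0, 1.089, -0.019], TCP at [202.377, 591.311, 198.775] pointing down, gripper open.
Joint ranges: [-3, 3], [-0.9, 2.11], [0.09, 2.58], [-1.31, 4.45], [0.11, 2.69], [-2.54, 2.54]. Speed limits (rad/s): [2.39, 2.39, 3.01, 3.14, 3.14, 3.14].

### API

Orientations are given as a rotation vector (axis times angle).
In Python, from workcell import ctrl gives the robot as it stands.
- The arm moves only by the tool apply_moves, never from a script. Its argument "increments" is a list of rows, each an object with "gripper": the opening in per cent of the stroke, from 0 (shut) to 100 (fully open); "delta_pos": the shift along the tool's x, y, z in cm, a list of three; "dr": the turn, a rotation vector about the tool's x, y, z in rad, a list of three. In form: [{"gripper": gripper, "delta_pos": [dx, dy, dz], "dr": [ax, ay, az]}, ...]. A call has exactly 5 rows; each row shifts and turns the commanded pose from where the row before left it, along the tool's axes as they then stand; what a row does not reach is not made up. A row lasts 1/12 s, in which the tool goes at most 41.7 mm and 7.16 degrees, less where a joint would pass 70% of its speed; a pose out of reach is approached as far as the arm can. A call with a gripper value outside its range is refused whole. The fingers move at their own pace and stop on an object; the grip force is fixed at half the most. Time passes only in rows, so rows that do not move let the fingers close, or fill a call up. It gives the time, the measured TCP pose, the force and the opening at its end, in the units of the state.
- ctrl.get_obs(): the state, without advancing time (a new reading comes with each control period).
- ctrl.get_image(name): name is "scene" or "top" or "wrist"; returns a dict with "img" (384x512x3 uint8, red, green, blue), "range_z" (384x512 float32, mm along the optical axis (not along the pixel's ray), 0 where there is no reading), "mtx" (3x3 intrinsics, pixels), "k1" (the pictures are not rectified: a ray, as slopes to the right and down, at radius r is drawn at 1 + k1 r^2 times it, then the intrinsics apply), "rvec" (rotation vector, rad) and "tvec" (3), from world to camera coordinates, as OpenCV has them. Camera axes: x right, y down, z forward; pixel columns grow to the right and rows downward; lengths in mm; the calibration is good to about 2 mm. A picture is of the moment at which its call begins.
- ctrl.close_job(): hands the job in, once; it reports no verdict.
The state is a dict: "t": time; "qpos": joint angles; "qvel": joint speeds; "joint_torque": joint torques, N m; "ee_pos": TCP position; "orientation": TCP orientation; "ft_force": force on the tool from outside, world axes, zero at the start; "moment": the same for the moment, N m; "width": finger opening in mm.
Only numpy, scipy, OpenCV 4.12 (cv2) and the standard library are available. Lean on these libraries where they do the work, as an engineer would, in place of code of your own. Each camera call takes 0.05 s, during which the arm holds its last target. There are 200 camera calls.

## Working session

There is one attempt and no reset: what is moved stays moved. The work goes in short steps, Python scripts to look and compute and a tool call to move; the robot and the scene stay as the last step left them, time stands still between calls to the robot, and variables do not carry over. Pictures are saved under pics/ and viewed, about 8 in all and at most 12, crops included, and the job is handed in when it is done.

Besides the shell and the picture viewer there is one more tool, called after "Request:" as a command line: name --argument value ..., lists and objects as JSON in quotes. apply_moves: Moves the arm, as the interface text tells. Its arguments: {"type":"object","properties":{"increments":{"type":"array","items":{"type":"object","properties":{"gripper":{"type":"number"},"delta_pos":{"type":"array","items":{"type":"number"}},"dr":{"type":"array","items":{"type":"number"}}}}}},"required":["increments"]}

```bash
mkdir -p pics
cat > h.py <<'E'
import numpy as np, cv2
from workcell import ctrl
from scipy.spatial.transform import Rotation as R
def grab(name):
    d=ctrl.get_image(name); np.savez(f'/tmp/{name}.npz',**d); return d
def load(name): return dict(np.load(f'/tmp/{name}.npz'))
def px2w(d,u,v,z=0.):
    K=d['mtx'];k=float(d['k1'])
    x=(u-K[0,2])/K[0,0];y=(v-K[1,2])/K[1,1]
    rd=np.hypot(x,y);r=rd
    for _ in range(20): r=rd/(1+k*r*r)
    s=r/rd if rd>0 else 1
    Rm=R.from_rotvec(np.ravel(d['rvec'])).as_matrix();t=np.ravel(d['tvec'])
    ray=Rm.T@np.array([x*s,y*s,1]);c=-Rm.T@t
    return c+ray*(z-c[2])/ray[2]
def st():
    o=ctrl.get_obs();print('t',o['t'],'tcp',np.round(o['ee_pos'],1),'R',np.round(R.from_rotvec(o['orientation']).as_matrix(),3).tolist(),'F',np.round(o['ft_force'],1),'w',o['width']);return o
E
python3 - <<'E'
from h import *
st()
for n in('top','scene'):
    d=grab(n);im=d['img'][:,:,::-1]
    cv2.imwrite(f'pics/{n}0.png',cv2.resize(im,(800,600),interpolation=cv2.INTER_CUBIC))
    print(n,d['mtx'].tolist(),d['k1'],d['rvec'],d['tvec'])
E
```

```text
t 0.0 tcp [202.2 590.8 198. ] R [[-0.0, 0.324, 0.946], [-0.001, 0.946, -0.324], [-1.0, -0.002, 0.0]] F [ 0.9 -0.1  0.8] w 87.96520254752322
top [[444.82492734465876, 0.0, 253.7797770847883], [0.0, 444.82492734465876, 186.16738931801325], [0.0, 0.0, 1.0]] -0.14732643998437592 [ 2.19995761 -2.14550825  0.13685431] [ -12.82745682  628.96667779 1351.15786218]
scene [[466.3270060433951, 0.0, 256.8836976476746], [0.0, 466.3270060433951, 194.30025045192713], [0.0, 0.0, 1.0]] -0.1455617841747317 [ 2.00914541  1.34676451 -0.57526472] [-257.3927778  -375.04829866 1893.53984748]
```

View pics/top0.png

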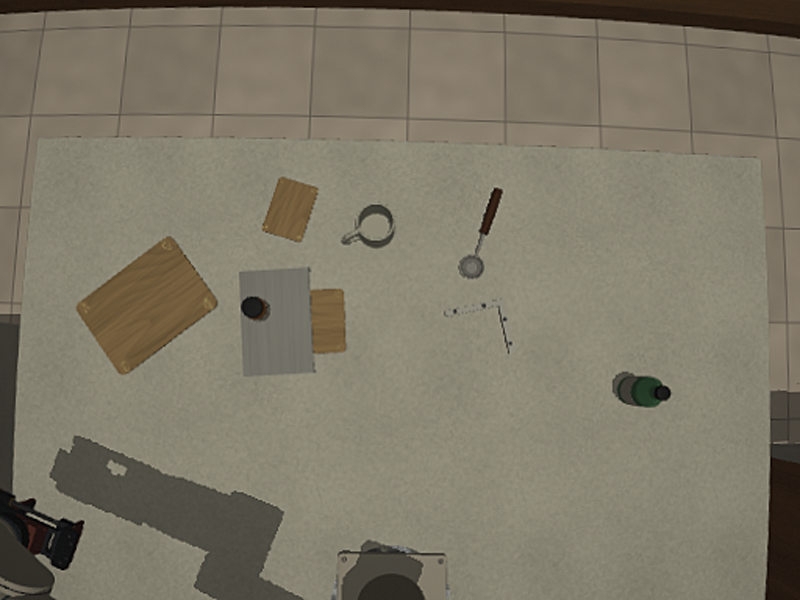

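View pics/scene0.png

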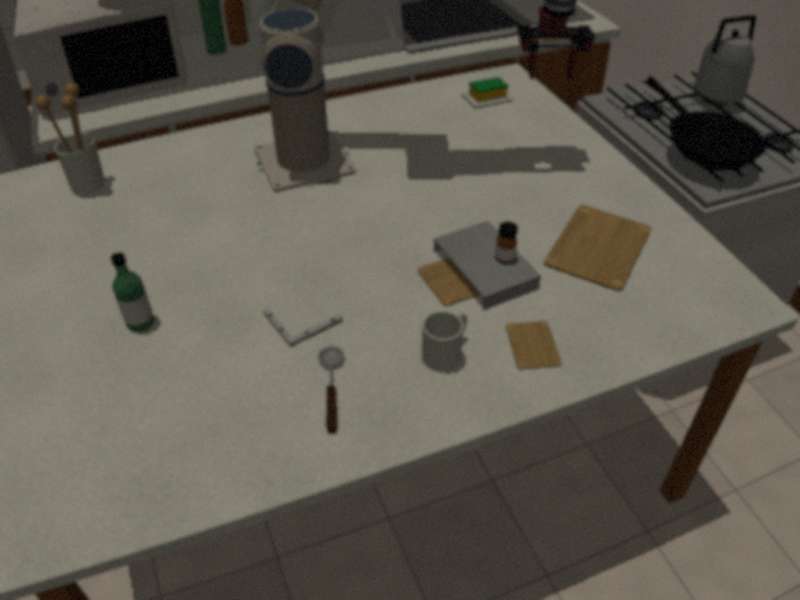

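The top view shows the board end sticking out of the rack at about (311–346, 289–353), with the jar on the rack. The stop's corner is near (499,303), with its long leg running to (445,315) and its short leg to (508,353). The scene view agrees. I'll enlarge both areas.

Run:
```python
from h import *
d=load('top');im=d['img'][:,:,::-1]
a=cv2.resize(im[180:232,275:335],None,fx=6.6,fy=6.6,interpolation=cv2.INTER_CUBIC)  # stop
b=cv2.resize(im[165:245,145:230],None,fx=4.6,fy=4.6,interpolation=cv2.INTER_CUBIC)
H=max(a.shape[0],b.shape[0])
pad=lambda i:cv2.copyMakeBorder(i,0,H-i.shape[0],0,0,cv2.BORDER_CONSTANT)
cv2.imwrite('pics/crop.png',np.hstack([pad(a),pad(b)]));print(a.shape,b.shape)
# heights above the worktop near stop
K=d['mtx'];z=d['range_z']
Rm=R.from_rotvec(d['rvec'].ravel()).as_matrix();t=d['tvec'].ravel()
v,u=np.mgrid[:384,:512]
pts=cv2.undistortPoints(np.stack([u,v],-1).reshape(-1,1,2).astype(float),K,np.array([d['k1'],0,0,0,0.])).reshape(384,512,2)
P=np.dstack([pts[...,0]*z,pts[...,1]*z,z]);W=(P-t)@Rm
np.save('/tmp/W.npy',W)
print(np.round(W[186:228:2,280:330:2,2]).astype(int))
```

```text
(343, 396, 3) (368, 391, 3)
[[  -2   -1    0    0    0    4   -3   -2    6    4   -1   -1    1   -8
     4   -1    3   -3    3    3   -3   -2    1    4    2]
 [  -2    2    5    5   -3   -1   -3    4    1    5    1   -1    5    4
     0    2    1   -6    0    0    0    0    1   -3   -2]
 [  -9    1    5    0    5   -4    5   -1    1    0    1   -1   -1    2
     2    1    2    1    9    0   -4    3    3    2    4]
 [   1    1    4   -2   -3    4   -5   -1   -1   -3   -1    1    3   -1
    -1    1    3   -4   -1   14   15    1   -5   -2    6]
 [   5   -4    0    7    0    4    4    0    4    9   -3   -2    5    1
     9   10   15   11   14   10   15   10    1   -1    6]
 [   5   -3    4    0    1   -1    4   -1    0   17    9   17    9 1412
    16   15   11   13    4    3   14   12    3   -1   -1]
 [  -7    8   -1   -1   12   13   15   13    9   15   15   12   11   10
     1    4   -1    0    5    7   10   18    9    2   -3]
 [   0    2    5   11   18   14   10   14   12    3   -1    0    4    5
     1    0    1    4    0    1   14    8    6    3    4]
 [  -5   -7    2   12    0    5 
[... 958 characters left out ...]
  1   -3   -2   -2    2   -3    2    8   16    2]
 [   1    8   -2    0    3    3    1    0    3    2   -3    4   -1    2
     4   -5   -1    3    1    3    3   -2   10   18    4]
 [  -6    8    6    1    1    1 1412    1    7   -2    7   -1    1   -2
    -1   -4    1    6   -4    5    0    3    5    9   12]
 [  -6   -4    4   -1    0    2    5    2    2    2    0    4    1   -1
     0    5   -5   -1    2   -2    4   -3    4   11   18]
 [   1    2    9    1    2    2    3    3   -1    3    5   -3    0    4
     3    2   -1    0    5    2   -1    1    1   16   14]
 [   6   -1   -2   -2    5    1    3    2    8   -2    7    6   -2   -2
     4    4   -1    2    1    6    5    0    1    4    0]]
```

View pics/crop.png

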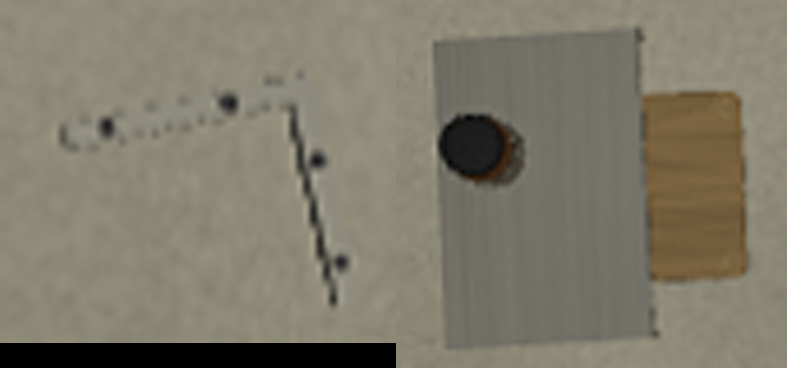

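The crop shows the L clearly: its corner is at about crop (293,103), the short leg's dark inner face runs to (333,303), and the long leg runs left to (63,140). The exposed board has corners near crop (740,92) and (745,275). I'll fit both models by code.

```bash
cat >> h.py <<'E'
from scipy.optimize import minimize
def cloud(d):
    z=d['range_z'];K=d['mtx'];h,w=z.shape
    v,u=np.mgrid[:h,:w]
    p=cv2.undistortPoints(np.stack([u,v],-1).reshape(-1,1,2).astype(float),K,np.array([d['k1'],0,0,0,0.])).reshape(h,w,2)
    Rm=R.from_rotvec(d['rvec'].ravel()).as_matrix()
    return (np.dstack([p*z[...,None],z])-d['tvec'].ravel())@Rm
def tofr(P,x0,y0,a):
    dx,dy=P[...,0]-x0,P[...,1]-y0
    return dx*np.cos(a)+dy*np.sin(a), -dx*np.sin(a)+dy*np.cos(a)
def box(x,y,x1,x2,y1,y2,s):
    g=lambda t:1/(1+np.exp(-np.clip(t/s,-50,50)))
    return g(x-x1)*g(x2-x)*g(y-y1)*g(y2-y)
def fitL(P,H,p0,s=1.):
    def m(p):
        x,y=tofr(P,*p)
        return np.clip(np.maximum(box(x,y,0,12,-12,110,s),box(x,y,-100,12,-12,0,s)),0,1)
    best=None
    for da in(-.05,0,.05):
        r=minimize(lambda q:((m((q[0],q[1],q[2]/100))-H)**2).sum(),[p0[0],p0[1],(p0[2]+da)*100],method='Nelder-Mead',options=dict(maxiter=2000,initial_simplex=None))
        if best is None or r.fun<best.fun:best=r
    return best.x[0],best.x[1],best.x[2]/100,best.fun
E
python3 - <<'E'
from h import *
d=load('top')
W=cloud(d)
# L: pixels projected at z=12
sl=(slice(178,236),slice(272,340))
c=px2w(d,275+293/6.6,180+103/6.6,0);e=px2w(d,275+333/6.6,180+303/6.6,0);print('corner',c,'short end',e)
a0=np.arctan2(*(c-e)[[1,0]])
P=W[sl];Hh=np.clip(P[...,2]/12,0,1)
# position by ray at z 12 (less noisy)
vv,uu=np.mgrid[178:236,272:340]
P12=np.array([[px2w(d,u,v,12) for u in range(272,340)] for v in range(178,236)])
print('L',fitL(P12,(P[...,2]>6).astype(float),(c[0],c[1],a0),s=1.0), 'a0',a0)
# board
hsv=cv2.cvtColor(d['img'],cv2.COLOR_RGB2HSV)
s2=(slice(178,232),slice(196,230))
sat=hsv[s2][...,1].astype(int);print(sat[10:50:6])
m=(sat>95).astype(np.uint8)
vs,us=np.nonzero(m)
def line(pts): 
    vx,vy,x,y=cv2.fitLine(np.float32(pts),cv2.DIST_HUBER,0,.01,.01).ravel();return np.array([x,y]),np.array([vx,vy]),np.degrees(np.arctan2(vy,vx))
Sf=sat.astype(float);bg,fg=np.median(sat[:5]),np.median(sat[m>0]);th=(bg+fg)/2;print(bg,fg)
fr=[];up=[];lo=[]
def sub(a,i,j): return i+(th-a[i])/(a[j]-a[i])*(j-i)
for v in range(12,46):
    k=np.nonzero(Sf[v]>th)[0]
    if len(k)>8 : fr.append(px2w(d,196+sub(Sf[v],k[-1],k[-1]+1),178+v,5)[:2])
for u in range(5,22):
    k=np.nonzero(Sf[:,u]>th)[0]
    if len(k)>8:
        up.append(px2w(d,196+u,178+sub(Sf[:,u],k[0],k[0]-1),5)[:2]); lo.append(px2w(d,196+u,178+sub(Sf[:,u],k[-1],k[-1]+1),5)[:2])
for n,q in(('front',fr),('up',up),('lo',lo)): print(n,len(q),line(q))
# rack mouth
for u,v in((145+(638-396)/4.6,165+30/4.6),(145+(655-396)/4.6,165+335/4.6),(145+37/4.6,165+43/4.6),(145+50/4.6,165+347/4.6)): print('rack',px2w(d,u,v,38))
E
```

```text
corner [ 607.93694876 -208.544894      0.        ] short end [ 511.44893964 -229.04693971    0.        ]
L (np.float64(607.9605908207525), np.float64(-203.9823550131827), np.float64(0.23468374032923264), np.float64(195.84709475652318)) a0 0.209368969341989
[[ 26  18  69 131 122 119 121 120 121 121 124 118 122 120 119 120 119 119
  117 117 121 120 123 138  45  37  40  39  40  38  38  34  38  40]
 [ 28  24  26 119 125 123 123 122 122 119 121 122 119 120 122 120 121 121
  121 123 122 123 124 131  60  39  36  39  40  38  38  40  40  41]
 [ 26  24  23  95 126 120 119 119 120 121 117 121 120 120 122 122 120 122
  121 120 122 122 124 129  94  39  37  40  40  39  38  38  38  38]
 [ 28  26  18  73 132 121 120 120 120 120 121 119 122 120 119 120 122 121
  121 121 121 120 122 130  96  43  35  40  40  41  41  38  39  39]
 [ 26  27  22  34 120 124 122 121 121 121 120 123 121 120 118 119 118 119
  122 120 123 119 118 122 128  43  36  40  40  40  41  38  38  40]
 [ 26  27  22  26  99 126 122 121 122 122 123 120 119 121 121 123 121 121
  121 123 122 120 122 122 135  46  34  41  39  41  41  39  39  41]
 [ 28  27  26  17  72 133 125 125 125 125 124 126 128 128 129 130 130 129
  129 129 131 125 130 116  77  39  38  39  38  39  42  38  38  38]]
39.0 121.0
front 34 (array([570.2851 , 107.35113], dtype=float32), array([0.99752605, 0.07029763], dtype=float32), np.float32(4.031082))
up 17 (array([633.5295 , 148.57356], dtype=float32), array([ 0.06377201, -0.9979645 ], dtype=float32), np.float32(-86.34365))
lo 17 (array([504.0902 , 146.38039], dtype=float32), array([ 0.08267689, -0.9965764 ], dtype=float32), np.float32(-85.257545))
rack [670.07899076 179.26368961  38.        ]
rack [464.8056115  160.41670587  38.        ]
rack [657.6749474  318.90114763  38.        ]
rack [452.58803773 300.73072368  38.        ]
```

```bash
cat >> h.py <<'E'
def plan(p,yaw,N,g,grp=5,p0=None,y0=None):
    """rows to reach world point p (mm) with tool-y heading yaw (deg), tool down"""
    o=ctrl.get_obs();M=R.from_rotvec(o['orientation']).as_matrix()
    q=np.array(o['ee_pos'] if p0 is None else p0,float)
    y=np.arctan2(M[1,1],M[0,1]) if y0 is None else np.radians(y0)
    th=(np.radians(yaw)-y+np.pi)%(2*np.pi)-np.pi
    d=(np.array(p,float)-q)/N
    for i in range(N):
        a=y+th*i/N; ty=np.array([np.cos(a),np.sin(a),0]);tx=np.array([0,0,-1.]);tz=np.cross(tx,ty)
        s=[round(float(v)/10,2) for v in (d@tx,d@ty,d@tz)]
        print(f'{{"gripper":{g},"delta_pos":{s},"dr":[{-th/N:.3f},0,0]}}',end=',\n' if (i+1)%grp else '\n--\n')
E
python3 - <<'E'
from h import *
plan([540,-130,230],12.6,25,60)
d=load('top')
s=[px2w(d,275+u/6.6,180+v/6.6,12)[:2] for u,v in((106,127),(228,103),(317,160),(341,262))]
print(s, np.degrees(np.arctan2(*(s[0]-s[1])[::-1]))-90,np.degrees(np.arctan2(*(s[2]-s[3])[::-1])))
E
```

```text
{"gripper":60,"delta_pos":[-0.13, -2.29, 2.21],"dr":[0.041,0,0]},
{"gripper":60,"delta_pos":[-0.13, -2.2, 2.3],"dr":[0.041,0,0]},
{"gripper":60,"delta_pos":[-0.13, -2.1, 2.39],"dr":[0.041,0,0]},
{"gripper":60,"delta_pos":[-0.13, -2.0, 2.48],"dr":[0.041,0,0]},
{"gripper":60,"delta_pos":[-0.13, -1.9, 2.56],"dr":[0.041,0,0]}
--
{"gripper":60,"delta_pos":[-0.13, -1.79, 2.63],"dr":[0.041,0,0]},
{"gripper":60,"delta_pos":[-0.13, -1.69, 2.7],"dr":[0.041,0,0]},
{"gripper":60,"delta_pos":[-0.13, -1.57, 2.77],"dr":[0.041,0,0]},
{"gripper":60,"delta_pos":[-0.13, -1.46, 2.83],"dr":[0.041,0,0]},
{"gripper":60,"delta_pos":[-0.13, -1.34, 2.89],"dr":[0.041,0,0]}
--
{"gripper":60,"delta_pos":[-0.13, -1.22, 2.94],"dr":[0.041,0,0]},
{"gripper":60,"delta_pos":[-0.13, -1.1, 2.99],"dr":[0.041,0,0]},
{"gripper":60,"delta_pos":[-0.13, -0.98, 3.03],"dr":[0.041,0,0]},
{"gripper":60,"delta_pos":[-0.13, -0.85, 3.07],"dr":[0.041,0,0]},
{"gripper":60,"delta_pos":[-0.13, -0.73, 3.1],"dr":[0.041,0,0]}
--
{"gripper":60,"delta_pos":[-0.13, -0.6, 3.13],"dr":[0.041,0,0]},
{"gripper":60,"delta_pos":[-0.13, -0.47, 3.15],"dr":[0.041,0,0]},
{"gripper":60,"delta_pos":[-0.13, -0.34, 3.17],"dr":[0.041,0,0]},
{"gripper":60,"delta_pos":[-0.13, -0.22, 3.18],"dr":[0.041,0,0]},
{"gripper":60,"delta_pos":[-0.13, -0.09, 3.18],"dr":[0.041,0,0]}
--
{"gripper":60,"delta_pos":[-0.13, 0.04, 3.18],"dr":[0.041,0,0]},
{"gripper":60,"delta_pos":[-0.13, 0.17, 3.18],"dr":[0.041,0,0]},
{"gripper":60,"delta_pos":[-0.13, 0.3, 3.17],"dr":[0.041,0,0]},
{"gripper":60,"delta_pos":[-0.13, 0.43, 3.15],"dr":[0.041,0,0]},
{"gripper":60,"delta_pos":[-0.13, 0.56, 3.13],"dr":[0.041,0,0]}
--
[array([ 593.02686975, -116.34463232]), array([ 606.04779548, -175.05187846]), array([ 579.60860154, -218.46817907]), array([ 530.86582526, -230.5687999 ])] 12.505434897073286 13.942086077453789
```

Request:
apply_moves --increments '[{"gripper": 60, "delta_pos": [-0.13, -2.3, 2.2], "dr": [0.041, 0, 0]}, {"gripper": 60, "delta_pos": [-0.13, -2.2, 2.3], "dr": [0.041, 0, 0]}, {"gripper": 60, "delta_pos": [-0.13, -2.1, 2.4], "dr": [0.041, 0, 0]}, {"gripper": 60, "delta_pos": [-0.13, -2.0, 2.5], "dr": [0.041, 0, 0]}, {"gripper": 60, "delta_pos": [-0.13, -1.9, 2.55], "dr": [0.041, 0, 0]}]'

```text
t: 0.52
ee_pos: [270.1, 445.4, 204.9]
orientation: [0.42, 1.53, -0.421]
ft_force: [0.4, 0.3, 0.3]
width: 58.4
```

Request:
apply_moves --increments '[{"gripper": 60, "delta_pos": [-0.13, -1.8, 2.6], "dr": [0.041, 0, 0]}, {"gripper": 60, "delta_pos": [-0.13, -1.7, 2.7], "dr": [0.041, 0, 0]}, {"gripper": 60, "delta_pos": [-0.13, -1.6, 2.75], "dr": [0.041, 0, 0]}, {"gripper": 60, "delta_pos": [-0.13, -1.45, 2.8], "dr": [0.041, 0, 0]}, {"gripper": 60, "delta_pos": [-0.13, -1.35, 2.9], "dr": [0.041, 0, 0]}]'

```text
t: 0.93
ee_pos: [336.7, 301.2, 211.7]
orientation: [0.58, 1.492, -0.58]
ft_force: [1.4, -0.8, 0.1]
width: 52.8
```

Request:
apply_moves --increments '[{"gripper": 60, "delta_pos": [-0.13, -1.2, 2.95], "dr": [0.041, 0, 0]}, {"gripper": 60, "delta_pos": [-0.13, -1.1, 3.0], "dr": [0.041, 0, 0]}, {"gripper": 60, "delta_pos": [-0.13, -1.0, 3.0], "dr": [0.041, 0, 0]}, {"gripper": 60, "delta_pos": [-0.13, -0.85, 3.05], "dr": [0.041, 0, 0]}, {"gripper": 60, "delta_pos": [-0.13, -0.75, 3.1], "dr": [0.041, 0, 0]}]'

```text
t: 1.35
ee_pos: [403.7, 157.1, 218.3]
orientation: [0.738, 1.442, -0.738]
ft_force: [0.1, 0.2, -0.2]
width: 52.7
```

Request:
apply_moves --increments '[{"gripper": 60, "delta_pos": [-0.13, -0.6, 3.1], "dr": [0.041, 0, 0]}, {"gripper": 60, "delta_pos": [-0.13, -0.5, 3.15], "dr": [0.041, 0, 0]}, {"gripper": 60, "delta_pos": [-0.13, -0.35, 3.15], "dr": [0.041, 0, 0]}, {"gripper": 60, "delta_pos": [-0.13, -0.2, 3.2], "dr": [0.041, 0, 0]}, {"gripper": 60, "delta_pos": [-0.13, -0.1, 3.2], "dr": [0.041, 0, 0]}]'

```text
t: 1.77
ee_pos: [470.7, 12.5, 224.7]
orientation: [0.895, 1.379, -0.896]
ft_force: [0.4, 0.2, 0.0]
width: 52.5
```

Request:
apply_moves --increments '[{"gripper": 60, "delta_pos": [-0.13, 0, 3.2], "dr": [0.041, 0, 0]}, {"gripper": 60, "delta_pos": [-0.13, 0.2, 3.2], "dr": [0.041, 0, 0]}, {"gripper": 60, "delta_pos": [-0.13, 0.3, 3.15], "dr": [0.041, 0, 0]}, {"gripper": 60, "delta_pos": [-0.13, 0.45, 3.15], "dr": [0.041, 0, 0]}, {"gripper": 60, "delta_pos": [-0.13, 0.55, 3.1], "dr": [0.041, 0, 0]}]'

```text
t: 2.18
ee_pos: [537.5, -131.8, 231.0]
orientation: [1.05, 1.303, -1.051]
ft_force: [0.8, 0.9, 0.4]
width: 52.9
```

Run:
```python
from h import *
st()
d=grab('wrist');im=d['img'][:,:,::-1]
cv2.imwrite('pics/w0.png',cv2.resize(im,(800,600),interpolation=cv2.INTER_CUBIC))
```

```text
t 2.1833 tcp [ 537.5 -131.8  231. ] R [[-0.001, 0.977, 0.212], [0.0, 0.212, -0.977], [-1.0, -0.0, -0.0]] F [0.8 0.9 0.4] w 52.900959686474735
```

View pics/w0.png

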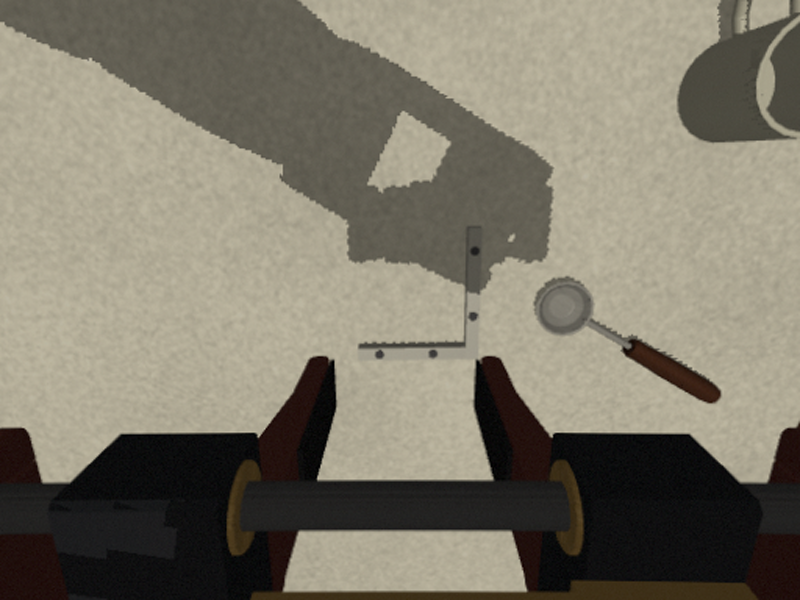

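The wrist view shows the whole L, nearly axis-aligned with the tool. Its inner corner is at about (465,346), the long leg top is at (473,227), and the short leg end is at (359,346). I'll fit it with the depth data.

Run:
```python
from h import *
d=load('wrist');W=cloud(d)
u0,u1,v0,v1=220,318,138,236
P12=np.array([[px2w(d,u,v,12) for u in range(u0,u1)] for v in range(v0,v1)])
Z=W[v0:v1,u0:u1,2];print('floor z',np.median(Z),'top',np.median(Z[Z>8]))
H=np.clip((Z-3)/6,0,1)
r=fitL(P12,H,(608,-206,.22),s=.7);print(r,np.degrees(r[2]),'mask',H.sum())
for z,c in((12,(465,346)),(0,(463,343)),(12,(359,346)),(0,(359,343)),(12,(466,227)),(0,(465,227))): print(z,c,px2w(d,c[0]*.64-.18,c[1]*.64-.18,z).round(1))
im=d['img'][v0:v1,u0:u1,::-1];b=cv2.resize(im,None,fx=6,fy=6,interpolation=cv2.INTER_CUBIC)
x0,y0,a,_=r
Rm=d['rvec'].ravel();D=np.array([d['k1'],0,0,0,0.])
for z,col in((12,(0,0,255)),(0,(0,255,0))):
    L=np.array([[0,0],[0,110],[12,110],[12,-12],[-100,-12],[-100,0]],float)
    w=np.c_[x0+L[:,0]*np.cos(a)-L[:,1]*np.sin(a),y0+L[:,0]*np.sin(a)+L[:,1]*np.cos(a),np.full(6,z)]
    q=cv2.projectPoints(w,Rm,d['tvec'].ravel(),d['mtx'],D)[0].reshape(-1,2)
    cv2.polylines(b,[np.int32(((q-[u0,v0])+.5)*6-.5)],True,col,1)
cv2.imwrite('pics/w0fit.png',b)
```

```text
floor z 0.3423361459997466 top 12.28121265962822
(np.float64(608.9843784372309), np.float64(-203.84956707583478), np.float64(0.22957443936778982), np.float64(223.77914312264141)) 13.153646459856372 mask 1534.5086298982396
12 (465, 346) [ 609.5 -203.4   12. ]
0 (463, 343) [ 609.5 -205.4    0. ]
12 (359, 346) [ 513.7 -224.3   12. ]
0 (359, 343) [ 512.9 -226.4    0. ]
12 (466, 227) [582.8 -97.   12. ]
0 (465, 227) [583.9 -98.5   0. ]
```

View pics/w0fit.png

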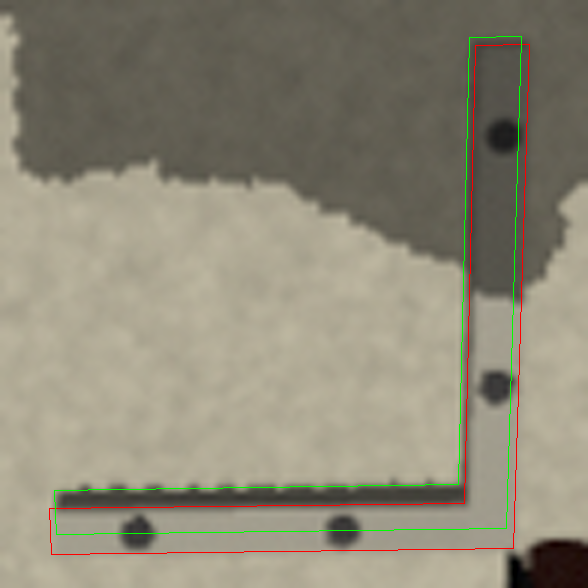

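The fit overlay matches the bar edges. The stop corner is at (609.0, -203.8) with yaw 13.15°, so home is about (525,-131). Next I go to the exposed end of the board.

Run:
```python
from h import *
plan([569.7,135.3,60],4.1,10,60)
```

```text
{"gripper":60,"delta_pos":[1.72, 0.85, -2.59],"dr":[0.014,0,0]},
{"gripper":60,"delta_pos":[1.72, 0.82, -2.6],"dr":[0.014,0,0]},
{"gripper":60,"delta_pos":[1.72, 0.78, -2.62],"dr":[0.014,0,0]},
{"gripper":60,"delta_pos":[1.72, 0.74, -2.63],"dr":[0.014,0,0]},
{"gripper":60,"delta_pos":[1.72, 0.71, -2.64],"dr":[0.014,0,0]}
--
{"gripper":60,"delta_pos":[1.72, 0.67, -2.65],"dr":[0.014,0,0]},
{"gripper":60,"delta_pos":[1.72, 0.64, -2.65],"dr":[0.014,0,0]},
{"gripper":60,"delta_pos":[1.72, 0.6, -2.66],"dr":[0.014,0,0]},
{"gripper":60,"delta_pos":[1.72, 0.56, -2.67],"dr":[0.014,0,0]},
{"gripper":60,"delta_pos":[1.72, 0.52, -2.68],"dr":[0.014,0,0]}
--
```

Request:
apply_moves --increments '[{"gripper": 60, "delta_pos": [1.7, 0.85, -2.6], "dr": [0.014, 0, 0]}, {"gripper": 60, "delta_pos": [1.7, 0.8, -2.6], "dr": [0.014, 0, 0]}, {"gripper": 60, "delta_pos": [1.7, 0.8, -2.6], "dr": [0.014, 0, 0]}, {"gripper": 60, "delta_pos": [1.7, 0.75, -2.65], "dr": [0.014, 0, 0]}, {"gripper": 60, "delta_pos": [1.7, 0.7, -2.65], "dr": [0.014, 0, 0]}]'

```text
t: 2.65
ee_pos: [550.8, 7.1, 145.3]
orientation: [1.102, 1.275, -1.102]
ft_force: [0.4, -0.2, 0.7]
width: 52.8
```

Request:
apply_moves --increments '[{"gripper": 60, "delta_pos": [1.7, 0.65, -2.65], "dr": [0.014, 0, 0]}, {"gripper": 60, "delta_pos": [1.7, 0.65, -2.65], "dr": [0.014, 0, 0]}, {"gripper": 60, "delta_pos": [1.7, 0.6, -2.65], "dr": [0.014, 0, 0]}, {"gripper": 60, "delta_pos": [1.7, 0.55, -2.65], "dr": [0.014, 0, 0]}, {"gripper": 60, "delta_pos": [1.7, 0.5, -2.7], "dr": [0.014, 0, 0]}]'

```text
t: 3.07
ee_pos: [564.4, 142.8, 60.2]
orientation: [1.153, 1.244, -1.154]
ft_force: [-0.9, 0.1, 0.6]
width: 53.0
```

Request:
apply_moves --increments '[{"gripper": 60, "delta_pos": [0.8, 0, 0], "dr": [0, 0, 0]}, {"gripper": 60, "delta_pos": [0.8, 0, 0], "dr": [0, 0, 0]}, {"gripper": 60, "delta_pos": [0.8, 0, 0], "dr": [0, 0, 0]}, {"gripper": 60, "delta_pos": [0.8, 0, 0], "dr": [0, 0, 0]}, {"gripper": 60, "delta_pos": [0.4, 0, 0], "dr": [0, 0, 0]}]'

```text
t: 3.48
ee_pos: [564.4, 140.3, 24.5]
orientation: [1.153, 1.244, -1.155]
ft_force: [-0.3, -0.1, 0.2]
width: 52.2
```

Run:
```python
from h import *
st()
d=grab('wrist');cv2.imwrite('pics/w1.png',cv2.resize(d['img'][:,:,::-1],(640,480)))
```

```text
t 3.4833 tcp [564.4 140.3  24.5] R [[-0.001, 0.997, 0.075], [-0.0, 0.075, -0.997], [-1.0, -0.001, 0.0]] F [-0.3 -0.1  0.2] w 52.21496806954727
```

View pics/w1.png

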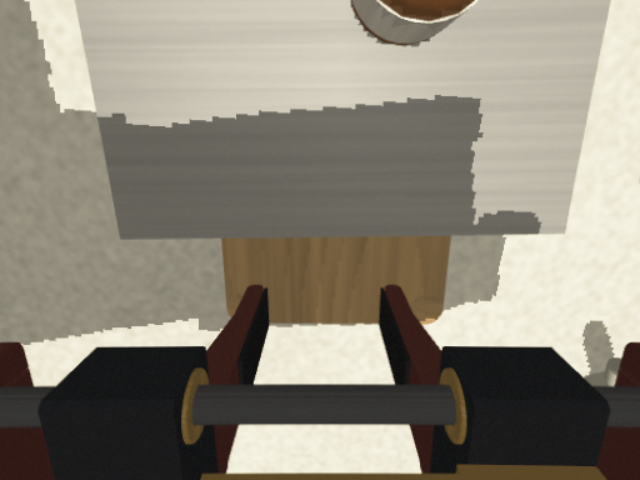

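The wrist view shows both tips over the exposed board end: board sides at u≈224 and 450, front edge at v≈322, rack mouth at v≈237. The tips are about 11 mm above the board and 5 mm left of centre. I'll centre them and descend slowly.

Request:
apply_moves --increments '[{"gripper": 60, "delta_pos": [0.2, 0.2, 0.1], "dr": [0, 0, 0]}, {"gripper": 60, "delta_pos": [0.2, 0.2, 0.1], "dr": [0, 0, 0]}, {"gripper": 60, "delta_pos": [0.2, 0.1, 0.1], "dr": [0, 0, 0]}, {"gripper": 60, "delta_pos": [0.2, 0, 0], "dr": [0, 0, 0]}, {"gripper": 60, "delta_pos": [0, 0, 0], "dr": [0, 0, 0]}]'

```text
t: 3.95
ee_pos: [570.1, 138.6, 17.2]
orientation: [1.153, 1.244, -1.153]
ft_force: [-0.2, -0.6, -1.0]
width: 52.5
```

Request:
apply_moves --increments '[{"gripper": 60, "delta_pos": [0.03, 0, 0], "dr": [0, 0, 0]}, {"gripper": 60, "delta_pos": [0.03, 0, 0], "dr": [0, 0, 0]}, {"gripper": 60, "delta_pos": [0.03, 0, 0], "dr": [0, 0, 0]}, {"gripper": 60, "delta_pos": [0.03, 0, 0], "dr": [0, 0, 0]}, {"gripper": 60, "delta_pos": [0.03, 0, 0], "dr": [0, 0, 0]}]'

```text
t: 4.37
ee_pos: [570.0, 138.9, 15.8]
orientation: [1.153, 1.244, -1.153]
ft_force: [-0.7, 0.1, -0.8]
width: 52.7
```

Request:
apply_moves --increments '[{"gripper": 60, "delta_pos": [0.03, 0, 0], "dr": [0, 0, 0]}, {"gripper": 60, "delta_pos": [0.03, 0, 0], "dr": [0, 0, 0]}, {"gripper": 60, "delta_pos": [0.03, 0, 0], "dr": [0, 0, 0]}, {"gripper": 60, "delta_pos": [0.03, 0, 0], "dr": [0, 0, 0]}, {"gripper": 60, "delta_pos": [0.03, 0, 0], "dr": [0, 0, 0]}]'

```text
t: 4.78
ee_pos: [570.0, 138.8, 14.2]
orientation: [1.153, 1.244, -1.153]
ft_force: [-0.2, -0.0, 0.2]
width: 52.7
```

Request:
apply_moves --increments '[{"gripper": 60, "delta_pos": [0.01, 0, 0], "dr": [0, 0, 0]}, {"gripper": 60, "delta_pos": [0.01, 0, 0], "dr": [0, 0, 0]}, {"gripper": 60, "delta_pos": [0.01, 0, 0], "dr": [0, 0, 0]}, {"gripper": 60, "delta_pos": [0.01, 0, 0], "dr": [0, 0, 0]}, {"gripper": 60, "delta_pos": [0.01, 0, 0], "dr": [0, 0, 0]}]'

```text
t: 5.2
ee_pos: [570.0, 138.8, 13.8]
orientation: [1.153, 1.244, -1.153]
ft_force: [0.5, 0.1, -0.5]
width: 52.4
```

Request:
apply_moves --increments '[{"gripper": 60, "delta_pos": [0.01, 0, 0], "dr": [0, 0, 0]}, {"gripper": 60, "delta_pos": [0.01, 0, 0], "dr": [0, 0, 0]}, {"gripper": 60, "delta_pos": [0.01, 0, 0], "dr": [0, 0, 0]}, {"gripper": 60, "delta_pos": [0.01, 0, 0], "dr": [0, 0, 0]}, {"gripper": 60, "delta_pos": [0.01, 0, 0], "dr": [0, 0, 0]}]'

```text
t: 5.62
ee_pos: [570.0, 138.8, 13.3]
orientation: [1.153, 1.244, -1.153]
ft_force: [-0.1, 0.8, -1.0]
width: 52.4
```

Request:
apply_moves --increments '[{"gripper": 60, "delta_pos": [0.01, 0, 0], "dr": [0, 0, 0]}, {"gripper": 60, "delta_pos": [0.01, 0, 0], "dr": [0, 0, 0]}, {"gripper": 60, "delta_pos": [0, 0, 0], "dr": [0, 0, 0]}, {"gripper": 60, "delta_pos": [0, 0, 0], "dr": [0, 0, 0]}, {"gripper": 60, "delta_pos": [0, 0, 0], "dr": [0, 0, 0]}]'

```text
t: 6.03
ee_pos: [570.0, 138.8, 13.1]
orientation: [1.153, 1.244, -1.153]
ft_force: [0.3, 0.3, -0.1]
width: 52.6
```

Request:
apply_moves --increments '[{"gripper": 60, "delta_pos": [0.01, 0, 0], "dr": [0, 0, 0]}, {"gripper": 60, "delta_pos": [0.01, 0, 0], "dr": [0, 0, 0]}, {"gripper": 60, "delta_pos": [0, 0, 0], "dr": [0, 0, 0]}, {"gripper": 60, "delta_pos": [0, 0, 0], "dr": [0, 0, 0]}, {"gripper": 60, "delta_pos": [0, 0, 0], "dr": [0, 0, 0]}]'

```text
t: 6.45
ee_pos: [570.0, 138.8, 12.9]
orientation: [1.153, 1.244, -1.153]
ft_force: [0.1, -0.7, -0.6]
width: 52.7
```

Request:
apply_moves --increments '[{"gripper": 60, "delta_pos": [0.01, 0, 0], "dr": [0, 0, 0]}, {"gripper": 60, "delta_pos": [0.01, 0, 0], "dr": [0, 0, 0]}, {"gripper": 60, "delta_pos": [0, 0, 0], "dr": [0, 0, 0]}, {"gripper": 60, "delta_pos": [0, 0, 0], "dr": [0, 0, 0]}, {"gripper": 60, "delta_pos": [0, 0, 0], "dr": [0, 0, 0]}]'

```text
t: 6.87
ee_pos: [570.0, 138.8, 12.7]
orientation: [1.153, 1.244, -1.153]
ft_force: [0.4, 0.4, 0.1]
width: 52.7
```

Request:
apply_moves --increments '[{"gripper": 60, "delta_pos": [0.01, 0, 0], "dr": [0, 0, 0]}, {"gripper": 60, "delta_pos": [0.01, 0, 0], "dr": [0, 0, 0]}, {"gripper": 60, "delta_pos": [0.01, 0, 0], "dr": [0, 0, 0]}, {"gripper": 60, "delta_pos": [0, 0, 0], "dr": [0, 0, 0]}, {"gripper": 60, "delta_pos": [0, 0, 0], "dr": [0, 0, 0]}]'

```text
t: 7.28
ee_pos: [570.0, 138.8, 12.4]
orientation: [1.153, 1.244, -1.153]
ft_force: [-0.4, 0.1, -0.9]
width: 52.8
```

Request:
apply_moves --increments '[{"gripper": 60, "delta_pos": [0.01, 0, 0], "dr": [0, 0, 0]}, {"gripper": 60, "delta_pos": [0.01, 0, 0], "dr": [0, 0, 0]}, {"gripper": 60, "delta_pos": [0, 0, 0], "dr": [0, 0, 0]}, {"gripper": 60, "delta_pos": [0, 0, 0], "dr": [0, 0, 0]}, {"gripper": 60, "delta_pos": [0, 0, 0], "dr": [0, 0, 0]}]'

```text
t: 7.7
ee_pos: [570.0, 138.8, 12.2]
orientation: [1.153, 1.244, -1.153]
ft_force: [-0.1, -0.8, 0.0]
width: 53.0
```

Request:
apply_moves --increments '[{"gripper": 60, "delta_pos": [0.01, 0, 0], "dr": [0, 0, 0]}, {"gripper": 60, "delta_pos": [0.01, 0, 0], "dr": [0, 0, 0]}, {"gripper": 60, "delta_pos": [0.01, 0, 0], "dr": [0, 0, 0]}, {"gripper": 60, "delta_pos": [0, 0, 0], "dr": [0, 0, 0]}, {"gripper": 60, "delta_pos": [0, 0, 0], "dr": [0, 0, 0]}]'

```text
t: 8.12
ee_pos: [570.0, 138.8, 11.8]
orientation: [1.153, 1.244, -1.153]
ft_force: [0.1, 0.5, 0.0]
width: 52.6
```

Request:
apply_moves --increments '[{"gripper": 60, "delta_pos": [0.01, 0, 0], "dr": [0, 0, 0]}, {"gripper": 60, "delta_pos": [0.01, 0, 0], "dr": [0, 0, 0]}, {"gripper": 60, "delta_pos": [0, 0, 0], "dr": [0, 0, 0]}, {"gripper": 60, "delta_pos": [0, 0, 0], "dr": [0, 0, 0]}, {"gripper": 60, "delta_pos": [0, 0, 0], "dr": [0, 0, 0]}]'

```text
t: 8.53
ee_pos: [570.0, 138.8, 11.7]
orientation: [1.153, 1.244, -1.153]
ft_force: [0.4, -0.4, -0.8]
width: 53.0
```

Request:
apply_moves --increments '[{"gripper": 60, "delta_pos": [0.01, 0, 0], "dr": [0, 0, 0]}, {"gripper": 60, "delta_pos": [0.01, 0, 0], "dr": [0, 0, 0]}, {"gripper": 60, "delta_pos": [0.01, 0, 0], "dr": [0, 0, 0]}, {"gripper": 60, "delta_pos": [0, 0, 0], "dr": [0, 0, 0]}, {"gripper": 60, "delta_pos": [0, 0, 0], "dr": [0, 0, 0]}]'

```text
t: 8.95
ee_pos: [570.0, 138.8, 11.3]
orientation: [1.153, 1.244, -1.153]
ft_force: [-0.0, -0.7, 0.6]
width: 52.8
```

Run:
```python
from h import *
st()
d=grab('wrist');cv2.imwrite('pics/w2.png',cv2.resize(d['img'][190:300,150:400,::-1],None,fx=3.2,fy=3.2,interpolation=cv2.INTER_CUBIC))
```

```text
t 8.95 tcp [570.  138.8  11.3] R [[-0.0, 0.997, 0.076], [-0.0, 0.076, -0.997], [-1.0, -0.0, 0.0]] F [-0.  -0.7  0.6] w 52.761709438104276
```

View pics/w2.png

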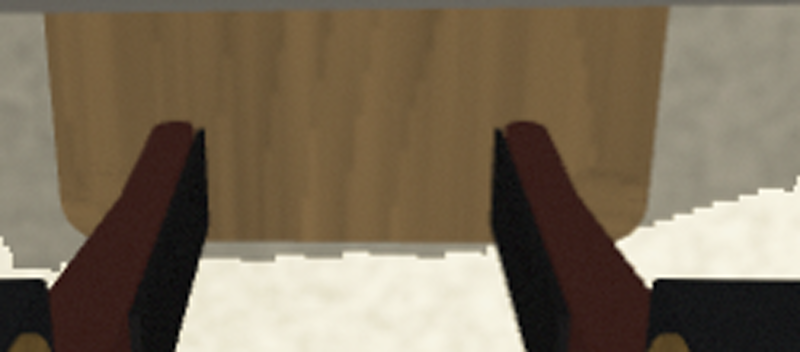

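The crop shows both tips over the wood, inside its edges at crop v≈125 (mouth at 12, board front at 240), nearly touching. I'll keep going in small steps.

Request:
apply_moves --increments '[{"gripper": 60, "delta_pos": [0.01, 0, 0], "dr": [0, 0, 0]}, {"gripper": 60, "delta_pos": [0.01, 0, 0], "dr": [0, 0, 0]}, {"gripper": 60, "delta_pos": [0.01, 0, 0], "dr": [0, 0, 0]}, {"gripper": 60, "delta_pos": [0, 0, 0], "dr": [0, 0, 0]}, {"gripper": 60, "delta_pos": [0, 0, 0], "dr": [0, 0, 0]}]'

```text
t: 9.42
ee_pos: [570.0, 138.8, 11.1]
orientation: [1.153, 1.244, -1.153]
ft_force: [-0.6, -0.2, -0.1]
width: 52.9
```

Request:
apply_moves --increments '[{"gripper": 60, "delta_pos": [0.01, 0, 0], "dr": [0, 0, 0]}, {"gripper": 60, "delta_pos": [0.01, 0, 0], "dr": [0, 0, 0]}, {"gripper": 60, "delta_pos": [0, 0, 0], "dr": [0, 0, 0]}, {"gripper": 60, "delta_pos": [0, 0, 0], "dr": [0, 0, 0]}, {"gripper": 60, "delta_pos": [0, 0, 0], "dr": [0, 0, 0]}]'

```text
t: 9.83
ee_pos: [570.0, 138.8, 10.9]
orientation: [1.153, 1.244, -1.153]
ft_force: [-0.8, 0.3, -0.6]
width: 52.9
```

Request:
apply_moves --increments '[{"gripper": 60, "delta_pos": [0.01, 0, 0], "dr": [0, 0, 0]}, {"gripper": 60, "delta_pos": [0.01, 0, 0], "dr": [0, 0, 0]}, {"gripper": 60, "delta_pos": [0.01, 0, 0], "dr": [0, 0, 0]}, {"gripper": 60, "delta_pos": [0, 0, 0], "dr": [0, 0, 0]}, {"gripper": 60, "delta_pos": [0, 0, 0], "dr": [0, 0, 0]}]'

```text
t: 10.25
ee_pos: [570.0, 138.8, 10.6]
orientation: [1.153, 1.244, -1.153]
ft_force: [-0.6, -0.2, 0.0]
width: 52.3
```

Request:
apply_moves --increments '[{"gripper": 60, "delta_pos": [0.01, 0, 0], "dr": [0, 0, 0]}, {"gripper": 60, "delta_pos": [0.01, 0, 0], "dr": [0, 0, 0]}, {"gripper": 60, "delta_pos": [0, 0, 0], "dr": [0, 0, 0]}, {"gripper": 60, "delta_pos": [0, 0, 0], "dr": [0, 0, 0]}, {"gripper": 60, "delta_pos": [0, 0, 0], "dr": [0, 0, 0]}]'

```text
t: 10.67
ee_pos: [570.0, 138.8, 10.4]
orientation: [1.153, 1.244, -1.153]
ft_force: [-0.1, 0.0, -0.5]
width: 52.5
```

Request:
apply_moves --increments '[{"gripper": 60, "delta_pos": [0.01, 0, 0], "dr": [0, 0, 0]}, {"gripper": 60, "delta_pos": [0.01, 0, 0], "dr": [0, 0, 0]}, {"gripper": 60, "delta_pos": [0.01, 0, 0], "dr": [0, 0, 0]}, {"gripper": 60, "delta_pos": [0, 0, 0], "dr": [0, 0, 0]}, {"gripper": 60, "delta_pos": [0, 0, 0], "dr": [0, 0, 0]}]'

```text
t: 11.08
ee_pos: [570.0, 138.8, 10.1]
orientation: [1.153, 1.244, -1.153]
ft_force: [0.1, -0.4, 0.3]
width: 52.5
```

Request:
apply_moves --increments '[{"gripper": 60, "delta_pos": [0.01, 0, 0], "dr": [0, 0, 0]}, {"gripper": 60, "delta_pos": [0.01, 0, 0], "dr": [0, 0, 0]}, {"gripper": 60, "delta_pos": [0.01, 0, 0], "dr": [0, 0, 0]}, {"gripper": 60, "delta_pos": [0, 0, 0], "dr": [0, 0, 0]}, {"gripper": 60, "delta_pos": [0, 0, 0], "dr": [0, 0, 0]}]'

```text
t: 11.5
ee_pos: [570.0, 138.8, 9.7]
orientation: [1.153, 1.244, -1.153]
ft_force: [0.0, -0.1, -0.1]
width: 52.7
```

Request:
apply_moves --increments '[{"gripper": 60, "delta_pos": [0.01, 0, 0], "dr": [0, 0, 0]}, {"gripper": 60, "delta_pos": [0.01, 0, 0], "dr": [0, 0, 0]}, {"gripper": 60, "delta_pos": [0.01, 0, 0], "dr": [0, 0, 0]}, {"gripper": 60, "delta_pos": [0, 0, 0], "dr": [0, 0, 0]}, {"gripper": 60, "delta_pos": [0, 0, 0], "dr": [0, 0, 0]}]'

```text
t: 11.92
ee_pos: [570.0, 138.8, 9.5]
orientation: [1.153, 1.244, -1.153]
ft_force: [-0.9, 0.0, -1.1]
width: 52.6
```

Request:
apply_moves --increments '[{"gripper": 60, "delta_pos": [0.01, 0, 0], "dr": [0, 0, 0]}, {"gripper": 60, "delta_pos": [0.01, 0, 0], "dr": [0, 0, 0]}, {"gripper": 60, "delta_pos": [0, 0, 0], "dr": [0, 0, 0]}, {"gripper": 60, "delta_pos": [0, 0, 0], "dr": [0, 0, 0]}, {"gripper": 60, "delta_pos": [0, 0, 0], "dr": [0, 0, 0]}]'

```text
t: 12.33
ee_pos: [570.0, 138.8, 9.3]
orientation: [1.153, 1.244, -1.153]
ft_force: [0.2, 0.7, 0.5]
width: 53.1
```

Run:
```python
from h import *
st()
d=grab('wrist');W=cloud(d)
# crop (x,y)->px (150+x/3.2,190+y/3.2)
f=lambda x,y:(int(190+y/3.2),int(150+x/3.2))
for n,p in(('boardmid',(350,130)),('boardL',(110,130)),('tipL',(172,130)),('tipR',(525,130)),('floor',(350,300))):
    v,u=f(*p);print(n,np.median(W[v-2:v+3,u-2:u+3].reshape(-1,3),axis=0).round(1))
v,u=f(172,100);print('tipL column z',W[v:v+22,u,2].round(1))
```

```text
t 12.3333 tcp [570.  138.8   9.3] R [[0.0, 0.997, 0.076], [-0.0, 0.076, -0.997], [-1.0, 0.0, 0.0]] F [0.2 0.7 0.5] w 53.09237513585946
boardmid [569.8 135.9   5.1]
boardL [518.7 131.9   5. ]
tipL [536.9 147.4  36.1]
tipR [600.1 152.3  36.5]
floor [5.732e+02 9.110e+01 2.000e-01]
tipL column z [ 4.8  4.8  5.2  4.5  4.7  4.5  4.5 33.5 35.5 36.8 38.3 37.8 40.6 41.3
 44.  43.9 45.3 46.9 48.2 49.3 48.9 51.9]
```

Run:
```python
from h import *
d=load('wrist');W=cloud(d)
D=np.array([d['k1'],0,0,0,0.])
Rm=R.from_rotvec(d['rvec'].ravel()).as_matrix();print('cam',-Rm.T@d['tvec'].ravel(),'fwd',Rm[2])
for z in(1.3,5,20,33):
    q=cv2.projectPoints(np.array([[543.5+.0,136.8+10,z],[596.5,140.8+10,z]]),d['rvec'].ravel(),d['tvec'].ravel(),d['mtx'],D)[0].reshape(-1,2)
    print(z,(q-[150,190])*3.2)
v=int(190+132/3.2);print('row z',W[v,195:225,2].round(0),'x',W[v,195:225,0].round(0))
m=(W[...,2]>10)&(W[...,2]<60)&(abs(W[...,0]-570)<60)&(W[...,1]<158)
print('lowest finger pts',np.sort(W[m][:,2])[:10].round(1))
u=int(150+200/3.2);print('col z',W[225:265,u,2].round(0),W[225:265,u,1].round(0))
cv2.imwrite('pics/w3.png',cv2.resize(d['img'][190:300,150:400,::-1],None,fx=3.2,fy=3.2,interpolation=cv2.INTER_CUBIC))
```

```text
cam [563.1992218  220.85500312 195.10804474] fwd [ 0.02262258 -0.29804226 -0.95428456]
1.3 [[229.87000532  65.15836972]
 [478.59500429  65.50980572]]
5 [[227.80566536  71.32777218]
 [480.86397499  71.68571873]]
20 [[218.64041434  98.71061719]
 [490.93797234  99.09786259]]
33 [[209.48448585 126.05251941]
 [501.00211415 126.46973292]]
row z [ 6.  6. 37. 37. 38. 37. 37. 38. 38. 38. 37. 38. 37. 38. 37.  5. 35. 34.
 35.  5.  4.  5.  5.  6.  5.  5.  5.  4.  4.  5.] x [526. 527. 534. 534. 535. 535. 536. 537. 537. 538. 538. 539. 539. 540.
 540. 536. 541. 542. 542. 539. 540. 540. 541. 542. 543. 543. 544. 545.
 545. 546.]
lowest finger pts [32.6 32.8 32.8 33.  33.2 33.3 33.4 33.4 33.4 33.4]
col z [ 5.  5.  5.  4.  5. 34. 34. 35. 38. 38. 40. 39. 39. 39. 40. 40. 39. 39.
 40. 39. 40. 40. 41. 41. 41. 40. 42. 41. 42. 42. 41. 42. 43. 42. 43. 41.
 43. 43. 44. 44.] [137. 136. 136. 135. 134. 147. 146. 146. 147. 146. 146. 145. 145. 144.
 144. 144. 142. 141. 142. 140. 140. 140. 139. 139. 138. 137. 137. 137.
 136. 136. 134. 135. 134. 133. 133. 131. 132. 131. 131. 130.]
```

View pics/w3.png

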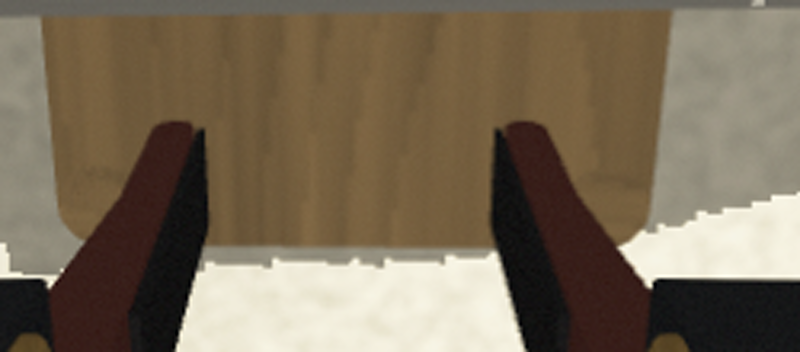

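Run:
```python
from h import *
st()
w=load('wrist');W=cloud(w)
for v in range(230,384,12): print(v,[(int(W[v,u,0]),int(W[v,u,1]),int(W[v,u,2])) for u in (60,130,200,260,330,400,460)])
d=grab('scene');S=cloud(d)
m=(abs(S[...,0]-570)<60)&(abs(S[...,1]-136)<16)&(S[...,2]>8)&(S[...,2]<150)
for z in range(8,110,6):
    k=m&(S[...,2]>=z)&(S[...,2]<z+6)
    if k.sum(): print('z',z,k.sum(),'x',S[k][:,0].min().round(),S[k][:,0].max().round(),'y',S[k][:,1].min().round(),S[k][:,1].max().round())
vs,us=np.nonzero(m);print(us.min(),us.max(),vs.min(),vs.max())
c=cv2.projectPoints(np.array([[570.,139,5]]),d['rvec'].ravel(),d['tvec'].ravel(),d['mtx'],np.array([d['k1'],0,0,0,0.]))[0].ravel();print(c)
u,v=map(int,c);cv2.imwrite('pics/s1.png',cv2.resize(d['img'][v-60:v+30,u-60:u+60,::-1],None,fx=6,fy=6,interpolation=cv2.INTER_CUBIC))
```

```text
t 12.3833 tcp [570.  138.8   9.3] R [[-0.0, 0.997, 0.076], [-0.0, 0.076, -0.997], [-1.0, -0.0, 0.0]] F [ 0.3 -0.7  0.2] w 52.59625945059903
230 [(431, 123, 0), (479, 126, 0), (535, 147, 36), (570, 136, 5), (618, 139, 4), (668, 141, 0), (709, 144, 0)]
242 [(431, 114, 0), (479, 117, 0), (537, 147, 51), (571, 126, 3), (619, 130, 4), (670, 131, 0), (711, 135, 0)]
254 [(429, 104, 0), (479, 108, 0), (540, 147, 64), (571, 117, 5), (603, 151, 63), (672, 122, 0), (714, 126, 0)]
266 [(428, 94, 0), (478, 98, 0), (541, 146, 72), (572, 108, 5), (600, 152, 75), (674, 113, 0), (716, 117, 0)]
278 [(427, 84, 0), (529, 168, 118), (542, 142, 76), (573, 94, 0), (598, 151, 84), (607, 175, 119), (719, 107, 0)]
290 [(426, 74, 0), (532, 169, 125), (543, 137, 77), (574, 84, 0), (596, 151, 92), (604, 174, 124), (721, 98, 1)]
302 [(516, 167, 129), (534, 169, 129), (543, 132, 79), (575, 74, 0), (597, 146, 93), (602, 174, 129), (618, 175, 128)]
314 [(519, 168, 133), (535, 169, 133), (551, 165, 127), (567, 167, 128), (585, 168, 128), (599, 175, 135), (615, 174, 133)]
326 [(521, 167, 136), (536, 167, 136), (552, 1
[... 422 characters left out ...]
64, 136)]
374 [(520, 154, 137), (536, 154, 137), (531, 2, 0), (580, 5, 0), (637, 10, 0), (602, 159, 137), (616, 161, 137)]
z 8 23 x 513.0 626.0 y 121.0 151.0
z 26 1 x 541.0 541.0 y 144.0 144.0
z 32 13 x 539.0 604.0 y 123.0 147.0
z 38 19 x 537.0 609.0 y 123.0 151.0
z 44 17 x 538.0 609.0 y 123.0 150.0
z 50 18 x 541.0 609.0 y 122.0 150.0
z 56 16 x 540.0 610.0 y 122.0 149.0
z 62 14 x 537.0 611.0 y 122.0 149.0
z 68 13 x 537.0 612.0 y 122.0 132.0
z 74 9 x 533.0 610.0 y 122.0 131.0
z 80 7 x 541.0 608.0 y 123.0 142.0
z 86 11 x 534.0 611.0 y 122.0 141.0
z 92 9 x 538.0 610.0 y 122.0 145.0
z 98 5 x 541.0 550.0 y 133.0 138.0
z 104 4 x 540.0 544.0 y 128.0 133.0
274 293 147 190
[282.98652102 179.62137947]
```

View pics/s1.png

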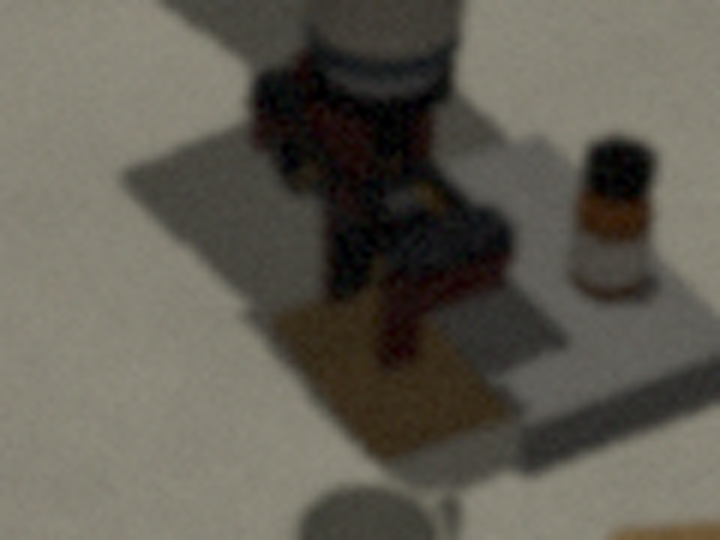

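The scene crop and both depth clouds agree. The tips at crop (395,360) hang about 27 mm above the board, with lowest finger points at z≈32, although the reported TCP z is 9.3. The stated tip offset is therefore not to be trusted, and I'll descend by force and depth.

Request:
apply_moves --increments '[{"gripper": 60, "delta_pos": [0.4, 0, 0], "dr": [0, 0, 0]}, {"gripper": 60, "delta_pos": [0.4, 0, 0], "dr": [0, 0, 0]}, {"gripper": 60, "delta_pos": [0.4, 0, 0], "dr": [0, 0, 0]}, {"gripper": 60, "delta_pos": [0.4, 0, 0], "dr": [0, 0, 0]}, {"gripper": 60, "delta_pos": [0, 0, 0], "dr": [0, 0, 0]}]'

```text
t: 12.85
ee_pos: [569.3, 138.6, -7.8]
orientation: [1.152, 1.245, -1.154]
ft_force: [0.6, -0.4, -1.1]
width: 52.5
```

Run:
```python
from h import *
st()
d=grab('wrist');W=cloud(d)
print('board',np.median(W[225:235,250:270,2]))
m=(W[...,2]>10)&(W[...,2]<60)&(abs(W[...,0]-570)<60)&(W[...,1]<158)
print('lowest finger pts',np.sort(W[m][:,2])[:10].round(1))
```

```text
t 12.85 tcp [569.3 138.6  -7.8] R [[-0.002, 0.997, 0.076], [-0.0, 0.076, -0.997], [-1.0, -0.002, 0.0]] F [ 0.6 -0.4 -1.1] w 52.45983600901206
board 5.113940406675431
lowest finger pts [15.2 15.2 15.3 15.3 15.4 15.5 15.6 15.7 15.7 15.8]
```

Request:
apply_moves --increments '[{"gripper": 60, "delta_pos": [0.12, 0, 0], "dr": [0, 0, 0]}, {"gripper": 60, "delta_pos": [0.12, 0, 0], "dr": [0, 0, 0]}, {"gripper": 60, "delta_pos": [0.12, 0, 0], "dr": [0, 0, 0]}, {"gripper": 60, "delta_pos": [0.12, 0, 0], "dr": [0, 0, 0]}, {"gripper": 60, "delta_pos": [0.1, 0, 0], "dr": [0, 0, 0]}]'

```text
t: 13.32
ee_pos: [570.1, 138.8, -12.6]
orientation: [1.153, 1.244, -1.153]
ft_force: [0.1, -0.3, -0.4]
width: 53.1
```

Request:
apply_moves --increments '[{"gripper": 60, "delta_pos": [0.03, 0, 0], "dr": [0, 0, 0]}, {"gripper": 60, "delta_pos": [0.03, 0, 0], "dr": [0, 0, 0]}, {"gripper": 60, "delta_pos": [0.03, 0, 0], "dr": [0, 0, 0]}, {"gripper": 60, "delta_pos": [0.02, 0, 0], "dr": [0, 0, 0]}, {"gripper": 60, "delta_pos": [0, 0, 0], "dr": [0, 0, 0]}]'

```text
t: 13.73
ee_pos: [570.0, 138.8, -13.6]
orientation: [1.153, 1.244, -1.153]
ft_force: [0.2, 0.3, -0.8]
width: 52.6
```

Request:
apply_moves --increments '[{"gripper": 60, "delta_pos": [0.02, 0, 0], "dr": [0, 0, 0]}, {"gripper": 60, "delta_pos": [0.01, 0, 0], "dr": [0, 0, 0]}, {"gripper": 60, "delta_pos": [0.01, 0, 0], "dr": [0, 0, 0]}, {"gripper": 60, "delta_pos": [0.01, 0, 0], "dr": [0, 0, 0]}, {"gripper": 60, "delta_pos": [0, 0, 0], "dr": [0, 0, 0]}]'

```text
t: 14.15
ee_pos: [570.0, 138.8, -14.1]
orientation: [1.153, 1.244, -1.153]
ft_force: [0.5, -0.5, -0.4]
width: 52.8
```

Request:
apply_moves --increments '[{"gripper": 60, "delta_pos": [0.05, 0, 0], "dr": [0, 0, 0]}, {"gripper": 60, "delta_pos": [0.05, 0, 0], "dr": [0, 0, 0]}, {"gripper": 60, "delta_pos": [0.03, 0, 0], "dr": [0, 0, 0]}, {"gripper": 60, "delta_pos": [0.02, 0, 0], "dr": [0, 0, 0]}, {"gripper": 60, "delta_pos": [0, 0, 0], "dr": [0, 0, 0]}]'

```text
t: 14.57
ee_pos: [569.9, 138.8, -15.7]
orientation: [1.153, 1.244, -1.153]
ft_force: [0.6, 0.2, 0.4]
width: 52.5
```

Request:
apply_moves --increments '[{"gripper": 60, "delta_pos": [0.02, 0, 0], "dr": [0, 0, 0]}, {"gripper": 60, "delta_pos": [0.02, 0, 0], "dr": [0, 0, 0]}, {"gripper": 60, "delta_pos": [0.01, 0, 0], "dr": [0, 0, 0]}, {"gripper": 60, "delta_pos": [0, 0, 0], "dr": [0, 0, 0]}, {"gripper": 60, "delta_pos": [0, 0, 0], "dr": [0, 0, 0]}]'

```text
t: 14.98
ee_pos: [570.0, 138.8, -16.1]
orientation: [1.153, 1.244, -1.153]
ft_force: [0.6, -1.1, 0.4]
width: 52.7
```

Run:
```python
from h import *
st()
d=grab('wrist');W=cloud(d)
print('board',np.median(W[225:235,250:270,2]))
m=(W[...,2]>7)&(W[...,2]<60)&(abs(W[...,0]-570)<60)&(W[...,1]<158)
vs,us=np.nonzero(m);print('finger pts',vs.min(),np.sort(W[m][:,2])[:40:3].round(1))
```

```text
t 14.9833 tcp [570.  138.8 -16.1] R [[-0.0, 0.997, 0.076], [-0.0, 0.076, -0.997], [-1.0, -0.0, 0.0]] F [ 0.6 -1.1  0.4] w 52.72749028143762
board 5.0124411554191335
finger pts 219 [7.  7.2 7.4 7.6 7.7 7.8 8.2 8.3 8.5 8.5 8.8 8.8 8.9 9.1]
```

Request:
apply_moves --increments '[{"gripper": 60, "delta_pos": [0.02, 0, 0], "dr": [0, 0, 0]}, {"gripper": 60, "delta_pos": [0.02, 0, 0], "dr": [0, 0, 0]}, {"gripper": 60, "delta_pos": [0.01, 0, 0], "dr": [0, 0, 0]}, {"gripper": 60, "delta_pos": [0, 0, 0], "dr": [0, 0, 0]}, {"gripper": 60, "delta_pos": [0, 0, 0], "dr": [0, 0, 0]}]'

```text
t: 15.45
ee_pos: [570.0, 138.8, -16.6]
orientation: [1.153, 1.244, -1.153]
ft_force: [-0.3, -0.5, 0.3]
width: 53.0
```

Request:
apply_moves --increments '[{"gripper": 60, "delta_pos": [0.01, 0, 0], "dr": [0, 0, 0]}, {"gripper": 60, "delta_pos": [0.01, 0, 0], "dr": [0, 0, 0]}, {"gripper": 60, "delta_pos": [0.01, 0, 0], "dr": [0, 0, 0]}, {"gripper": 60, "delta_pos": [0, 0, 0], "dr": [0, 0, 0]}, {"gripper": 60, "delta_pos": [0, 0, 0], "dr": [0, 0, 0]}]'

```text
t: 15.87
ee_pos: [570.0, 138.8, -16.9]
orientation: [1.153, 1.244, -1.153]
ft_force: [-0.2, 0.1, 0.1]
width: 52.5
```

Request:
apply_moves --increments '[{"gripper": 60, "delta_pos": [0.01, 0, 0], "dr": [0, 0, 0]}, {"gripper": 60, "delta_pos": [0.01, 0, 0], "dr": [0, 0, 0]}, {"gripper": 60, "delta_pos": [0.01, 0, 0], "dr": [0, 0, 0]}, {"gripper": 60, "delta_pos": [0, 0, 0], "dr": [0, 0, 0]}, {"gripper": 60, "delta_pos": [0, 0, 0], "dr": [0, 0, 0]}]'

```text
t: 16.28
ee_pos: [570.0, 138.8, -17.2]
orientation: [1.153, 1.244, -1.153]
ft_force: [0.0, -0.9, -0.4]
width: 52.6
```

Request:
apply_moves --increments '[{"gripper": 60, "delta_pos": [0.01, 0, 0], "dr": [0, 0, 0]}, {"gripper": 60, "delta_pos": [0.01, 0, 0], "dr": [0, 0, 0]}, {"gripper": 60, "delta_pos": [0, 0, 0], "dr": [0, 0, 0]}, {"gripper": 60, "delta_pos": [0, 0, 0], "dr": [0, 0, 0]}, {"gripper": 60, "delta_pos": [0, 0, 0], "dr": [0, 0, 0]}]'

```text
t: 16.7
ee_pos: [570.0, 138.8, -17.4]
orientation: [1.153, 1.244, -1.153]
ft_force: [-0.3, 0.3, 0.9]
width: 52.8
```

Request:
apply_moves --increments '[{"gripper": 60, "delta_pos": [0.01, 0, 0], "dr": [0, 0, 0]}, {"gripper": 60, "delta_pos": [0.01, 0, 0], "dr": [0, 0, 0]}, {"gripper": 60, "delta_pos": [0, 0, 0], "dr": [0, 0, 0]}, {"gripper": 60, "delta_pos": [0, 0, 0], "dr": [0, 0, 0]}, {"gripper": 60, "delta_pos": [0, 0, 0], "dr": [0, 0, 0]}]'

```text
t: 17.12
ee_pos: [570.0, 138.8, -17.6]
orientation: [1.153, 1.244, -1.153]
ft_force: [-0.1, -0.0, -0.3]
width: 53.0
```

Request:
apply_moves --increments '[{"gripper": 60, "delta_pos": [0.01, 0, 0], "dr": [0, 0, 0]}, {"gripper": 60, "delta_pos": [0.01, 0, 0], "dr": [0, 0, 0]}, {"gripper": 60, "delta_pos": [0, 0, 0], "dr": [0, 0, 0]}, {"gripper": 60, "delta_pos": [0, 0, 0], "dr": [0, 0, 0]}, {"gripper": 60, "delta_pos": [0, 0, 0], "dr": [0, 0, 0]}]'

```text
t: 17.53
ee_pos: [570.0, 138.8, -17.8]
orientation: [1.153, 1.244, -1.153]
ft_force: [0.2, -0.5, 0.5]
width: 52.7
```

Request:
apply_moves --increments '[{"gripper": 60, "delta_pos": [0.01, 0, 0], "dr": [0, 0, 0]}, {"gripper": 60, "delta_pos": [0.01, 0, 0], "dr": [0, 0, 0]}, {"gripper": 60, "delta_pos": [0.01, 0, 0], "dr": [0, 0, 0]}, {"gripper": 60, "delta_pos": [0, 0, 0], "dr": [0, 0, 0]}, {"gripper": 60, "delta_pos": [0, 0, 0], "dr": [0, 0, 0]}]'

```text
t: 17.95
ee_pos: [570.0, 138.8, -18.1]
orientation: [1.153, 1.244, -1.153]
ft_force: [-0.1, 1.6, 0.3]
width: 52.7
```

Request:
apply_moves --increments '[{"gripper": 60, "delta_pos": [0.01, 0, 0], "dr": [0, 0, 0]}, {"gripper": 60, "delta_pos": [0.01, 0, 0], "dr": [0, 0, 0]}, {"gripper": 60, "delta_pos": [0, 0, 0], "dr": [0, 0, 0]}, {"gripper": 60, "delta_pos": [0, 0, 0], "dr": [0, 0, 0]}, {"gripper": 60, "delta_pos": [0, 0, 0], "dr": [0, 0, 0]}]'

```text
t: 18.37
ee_pos: [570.0, 138.8, -18.3]
orientation: [1.153, 1.244, -1.153]
ft_force: [-0.9, -0.1, 1.5]
width: 52.7
```

Possibly first touch (Fz 1.5).

Request:
apply_moves --increments '[{"gripper": 60, "delta_pos": [0.01, 0, 0], "dr": [0, 0, 0]}, {"gripper": 60, "delta_pos": [0, 0, 0], "dr": [0, 0, 0]}, {"gripper": 60, "delta_pos": [0, 0, 0], "dr": [0, 0, 0]}, {"gripper": 60, "delta_pos": [0, 0, 0], "dr": [0, 0, 0]}, {"gripper": 60, "delta_pos": [0, 0, 0], "dr": [0, 0, 0]}]'

```text
t: 18.78
ee_pos: [570.0, 138.8, -18.4]
orientation: [1.153, 1.244, -1.153]
ft_force: [-0.5, -0.1, -0.5]
width: 52.9
```

Request:
apply_moves --increments '[{"gripper": 60, "delta_pos": [0.01, 0, 0], "dr": [0, 0, 0]}, {"gripper": 60, "delta_pos": [0, 0, 0], "dr": [0, 0, 0]}, {"gripper": 60, "delta_pos": [0, 0, 0], "dr": [0, 0, 0]}, {"gripper": 60, "delta_pos": [0, 0, 0], "dr": [0, 0, 0]}, {"gripper": 60, "delta_pos": [0, 0, 0], "dr": [0, 0, 0]}]'

```text
t: 19.2
ee_pos: [570.1, 138.8, -18.4]
orientation: [1.153, 1.244, -1.153]
ft_force: [-1.0, 0.6, 0.9]
width: 52.4
```

Request:
apply_moves --increments '[{"gripper": 60, "delta_pos": [0.01, 0, 0], "dr": [0, 0, 0]}, {"gripper": 60, "delta_pos": [0.01, 0, 0], "dr": [0, 0, 0]}, {"gripper": 60, "delta_pos": [0, 0, 0], "dr": [0, 0, 0]}, {"gripper": 60, "delta_pos": [0, 0, 0], "dr": [0, 0, 0]}, {"gripper": 60, "delta_pos": [0, 0, 0], "dr": [0, 0, 0]}]'

```text
t: 19.62
ee_pos: [570.2, 138.8, -18.5]
orientation: [1.153, 1.244, -1.153]
ft_force: [-1.6, -0.1, 4.5]
width: 52.9
```

Request:
apply_moves --increments '[{"gripper": 60, "delta_pos": [0.01, 0, 0], "dr": [0, 0, 0]}, {"gripper": 60, "delta_pos": [0.01, 0, 0], "dr": [0, 0, 0]}, {"gripper": 60, "delta_pos": [0, 0, 0], "dr": [0, 0, 0]}, {"gripper": 60, "delta_pos": [0, 0, 0], "dr": [0, 0, 0]}, {"gripper": 60, "delta_pos": [0, 0, 0], "dr": [0, 0, 0]}]'

```text
t: 20.03
ee_pos: [570.3, 138.9, -18.5]
orientation: [1.153, 1.244, -1.153]
ft_force: [-1.8, -0.3, 6.0]
width: 52.3
```

Contact at z≈-18.5, and the stiffness looks like about 12 N/mm. I'll add 0.2 mm and start to draw.

Request:
apply_moves --increments '[{"gripper": 60, "delta_pos": [0.01, 0, 0], "dr": [0, 0, 0]}, {"gripper": 60, "delta_pos": [0.01, 0, 0], "dr": [0, 0, 0]}, {"gripper": 60, "delta_pos": [0, 0, 0], "dr": [0, 0, 0]}, {"gripper": 60, "delta_pos": [0, 0, 0], "dr": [0, 0, 0]}, {"gripper": 60, "delta_pos": [0, 0, 0], "dr": [0, 0, 0]}]'

```text
t: 20.45
ee_pos: [570.5, 138.9, -18.5]
orientation: [1.154, 1.244, -1.152]
ft_force: [-1.6, -0.9, 8.4]
width: 52.4
```

Request:
apply_moves --increments '[{"gripper": 60, "delta_pos": [0, 0, 0.1], "dr": [0, 0, 0]}, {"gripper": 60, "delta_pos": [0, 0, 0.2], "dr": [0, 0, 0]}, {"gripper": 60, "delta_pos": [0, 0, 0.3], "dr": [0, 0, 0]}, {"gripper": 60, "delta_pos": [0, 0, 0.3], "dr": [0, 0, 0]}, {"gripper": 60, "delta_pos": [0, 0, 0.3], "dr": [0, 0, 0]}]'

```text
t: 20.87
ee_pos: [571.8, 127.1, -18.5]
orientation: [1.154, 1.243, -1.152]
ft_force: [0.3, 1.9, 7.6]
width: 52.6
```

```bash
cat >> h.py <<'E'
def board(d,verbose=True,lo=95):
    """visible board front edge etc from top-camera saturation: print mask bbox + minAreaRect in world (z=5)"""
    hsv=cv2.cvtColor(d['img'],cv2.COLOR_RGB2HSV)
    m=((hsv[...,1]>lo)&(hsv[...,0]<25)&(hsv[...,2]>60)).astype(np.uint8)
    n,l,s,c=cv2.connectedComponentsWithStats(m)
    for i in range(1,n):
        if s[i,4]>150: print('blob',s[i].tolist(),px2w(d,c[i][0],c[i][1],5).round(0)[:2])
    return m
E
python3 - <<'E'
from h import *
st();d=grab('top');board(d)
E
```

```text
t 20.8667 tcp [571.8 127.1 -18.5] R [[0.002, 0.997, 0.076], [0.001, 0.076, -0.997], [-1.0, 0.002, -0.0]] F [0.3 1.9 7.6] w 52.57270243126507
blob [168, 114, 35, 41, 953] [797. 228.]
blob [49, 152, 90, 88, 4206] [590. 519.]
```

Sliding with Fy 1.9 N, as expected for a dragging board. I'll continue straight out.

Request:
apply_moves --increments '[{"gripper": 60, "delta_pos": [0, 0, 0.5], "dr": [0, 0, 0]}, {"gripper": 60, "delta_pos": [0, 0, 0.5], "dr": [0, 0, 0]}, {"gripper": 60, "delta_pos": [0, 0, 0.5], "dr": [0, 0, 0]}, {"gripper": 60, "delta_pos": [0, 0, 0.5], "dr": [0, 0, 0]}, {"gripper": 60, "delta_pos": [0, 0, 0.5], "dr": [0, 0, 0]}]'

```text
t: 21.33
ee_pos: [573.7, 102.0, -18.5]
orientation: [1.154, 1.243, -1.152]
ft_force: [1.3, 1.1, 7.2]
width: 52.9
```

```bash
cat >> h.py <<'E'
def wfront(d):
    """board front edge in the wrist view between the fingers -> distance from TCP"""
    o=st();hsv=cv2.cvtColor(d['img'],cv2.COLOR_RGB2HSV);s=hsv[:,250:270,1].astype(float).mean(1)
    k=[v for v in range(215,300) if s[v]>70]
    v=k[-1]; p=px2w(d,260,v+.5,5);M=R.from_rotvec(o['orientation']).as_matrix()
    print('front row',v,'pt',p.round(1),'in tool y,z',((p-o['ee_pos'])@M)[1:].round(1))
E
python3 - <<'E'
from h import *
d=grab('wrist');wfront(d)
E
```

```text
t 21.3833 tcp [573.7 101.2 -18.6] R [[0.001, 0.997, 0.076], [0.0, 0.076, -0.997], [-1.0, 0.001, -0.0]] F [ 0.8 -1.9  7.5] w 52.89319178734254
front row 289 pt [576.2  71.3   5. ] in tool y,z [ 0.3 30. ]
```

The board follows: its front edge is 30 mm ahead of the tool, as at the start.

Request:
apply_moves --increments '[{"gripper": 60, "delta_pos": [0, 0, 0.5], "dr": [0, 0, 0]}, {"gripper": 60, "delta_pos": [0, 0, 0.5], "dr": [0, 0, 0]}, {"gripper": 60, "delta_pos": [0, 0, 0.5], "dr": [0, 0, 0]}, {"gripper": 60, "delta_pos": [0, 0, 0.5], "dr": [0, 0, 0]}, {"gripper": 60, "delta_pos": [0, 0, 0.5], "dr": [0, 0, 0]}]'

```text
t: 21.8
ee_pos: [575.6, 77.0, -18.6]
orientation: [1.154, 1.243, -1.152]
ft_force: [-0.9, 1.1, 7.5]
width: 52.7
```

Request:
apply_moves --increments '[{"gripper": 60, "delta_pos": [0, 0, 0.5], "dr": [0, 0, 0]}, {"gripper": 60, "delta_pos": [0, 0, 0.5], "dr": [0, 0, 0]}, {"gripper": 60, "delta_pos": [0, 0, 0.5], "dr": [0, 0, 0]}, {"gripper": 60, "delta_pos": [0, 0, 0.5], "dr": [0, 0, 0]}, {"gripper": 60, "delta_pos": [0, 0, 0.5], "dr": [0, 0, 0]}]'

```text
t: 22.22
ee_pos: [577.4, 52.0, -18.5]
orientation: [1.154, 1.243, -1.152]
ft_force: [-1.6, 1.0, 7.6]
width: 52.7
```

Request:
apply_moves --increments '[{"gripper": 60, "delta_pos": [0, 0, 0.5], "dr": [0, 0, 0]}, {"gripper": 60, "delta_pos": [0, 0, 0.5], "dr": [0, 0, 0]}, {"gripper": 60, "delta_pos": [0, 0, 0.5], "dr": [0, 0, 0]}, {"gripper": 60, "delta_pos": [0, 0, 0.5], "dr": [0, 0, 0]}, {"gripper": 60, "delta_pos": [0, 0, 0.5], "dr": [0, 0, 0]}]'

```text
t: 22.63
ee_pos: [579.3, 27.1, -18.5]
orientation: [1.154, 1.243, -1.152]
ft_force: [-0.2, 1.4, 6.9]
width: 53.0
```

Request:
apply_moves --increments '[{"gripper": 60, "delta_pos": [0, 0, 0.5], "dr": [0, 0, 0]}, {"gripper": 60, "delta_pos": [0, 0, 0.5], "dr": [0, 0, 0]}, {"gripper": 60, "delta_pos": [0, 0, 0.5], "dr": [0, 0, 0]}, {"gripper": 60, "delta_pos": [0, 0, 0.5], "dr": [0, 0, 0]}, {"gripper": 60, "delta_pos": [0, 0, 0.5], "dr": [0, 0, 0]}]'

```text
t: 23.05
ee_pos: [581.2, 2.1, -18.5]
orientation: [1.154, 1.243, -1.152]
ft_force: [0.4, 0.2, 7.2]
width: 52.8
```

Run:
```python
from h import *
d=grab('wrist');wfront(d)
o=ctrl.get_obs();plan([495.8,-71.1,o['ee_pos'][2]],13.15,20,60)
```

```text
t 23.1 tcp [581.4   1.3 -18.5] R [[0.002, 0.997, 0.076], [-0.0, 0.076, -0.997], [-1.0, 0.002, 0.0]] F [ 0.2 -2.1  7.1] w 52.95665054865248
front row 289 pt [583.8 -28.6   5. ] in tool y,z [ 0.2 30. ]
{"gripper":60,"delta_pos":[0.0, -0.45, 0.33],"dr":[-0.008,0,0]},
{"gripper":60,"delta_pos":[0.0, -0.46, 0.33],"dr":[-0.008,0,0]},
{"gripper":60,"delta_pos":[0.0, -0.46, 0.32],"dr":[-0.008,0,0]},
{"gripper":60,"delta_pos":[0.0, -0.46, 0.32],"dr":[-0.008,0,0]},
{"gripper":60,"delta_pos":[0.0, -0.46, 0.31],"dr":[-0.008,0,0]}
--
{"gripper":60,"delta_pos":[0.0, -0.47, 0.31],"dr":[-0.008,0,0]},
{"gripper":60,"delta_pos":[0.0, -0.47, 0.31],"dr":[-0.008,0,0]},
{"gripper":60,"delta_pos":[0.0, -0.47, 0.3],"dr":[-0.008,0,0]},
{"gripper":60,"delta_pos":[0.0, -0.47, 0.3],"dr":[-0.008,0,0]},
{"gripper":60,"delta_pos":[0.0, -0.48, 0.3],"dr":[-0.008,0,0]}
--
{"gripper":60,"delta_pos":[0.0, -0.48, 0.29],"dr":[-0.008,0,0]},
{"gripper":60,"delta_pos":[0.0, -0.48, 0.29],"dr":[-0.008,0,0]},
{"gripper":60,"delta_pos":[0.0, -0.48, 0.29],"dr":[-0.008,0,0]},
{"gripper":60,"delta_pos":[0.0, -0.48, 0.28],"dr":[-0.008,0,0]},
{"gripper":60,"delta_pos":[0.0, -0.49, 0.28],"dr":[-0.008,0,0]}
--
{"gripper":60,"delta_pos":[0.0, -0.49, 0.27],"dr":[-0.008,0,0]},
{"gripper":60,"delta_pos":[0.0, -0.49, 0.27],"dr":[-0.008,0,0]},
{"gripper":60,"delta_pos":[0.0, -0.49, 0.27],"dr":[-0.008,0,0]},
{"gripper":60,"delta_pos":[0.0, -0.49, 0.26],"dr":[-0.008,0,0]},
{"gripper":60,"delta_pos":[0.0, -0.5, 0.26],"dr":[-0.008,0,0]}
--
```

Request:
apply_moves --increments '[{"gripper": 60, "delta_pos": [0, -0.45, 0.33], "dr": [-0.0077, 0, 0]}, {"gripper": 60, "delta_pos": [0, -0.45, 0.33], "dr": [-0.0077, 0, 0]}, {"gripper": 60, "delta_pos": [0, -0.46, 0.32], "dr": [-0.0077, 0, 0]}, {"gripper": 60, "delta_pos": [0, -0.46, 0.32], "dr": [-0.0077, 0, 0]}, {"gripper": 60, "delta_pos": [0, -0.46, 0.31], "dr": [-0.0077, 0, 0]}]'

```text
t: 23.52
ee_pos: [560.0, -16.1, -18.5]
orientation: [1.125, 1.26, -1.123]
ft_force: [1.3, 0.5, 7.2]
width: 52.3
```

Request:
apply_moves --increments '[{"gripper": 60, "delta_pos": [0, -0.47, 0.31], "dr": [-0.0077, 0, 0]}, {"gripper": 60, "delta_pos": [0, -0.47, 0.31], "dr": [-0.0077, 0, 0]}, {"gripper": 60, "delta_pos": [0, -0.47, 0.3], "dr": [-0.0077, 0, 0]}, {"gripper": 60, "delta_pos": [0, -0.47, 0.3], "dr": [-0.0077, 0, 0]}, {"gripper": 60, "delta_pos": [0, -0.48, 0.3], "dr": [-0.0077, 0, 0]}]'

```text
t: 23.93
ee_pos: [538.5, -34.2, -18.5]
orientation: [1.096, 1.276, -1.094]
ft_force: [1.0, 0.7, 6.8]
width: 52.7
```

Run:
```python
from h import *
d=grab('wrist');wfront(d)
```

```text
t 23.9833 tcp [537.6 -34.7 -18.6] R [[0.001, 0.988, 0.153], [-0.0, 0.153, -0.988], [-1.0, 0.001, 0.0]] F [-1.9 -1.7  8.9] w 53.01302681512708
front row 291 pt [543.6 -66.    5. ] in tool y,z [ 1.2 31.8]
```

Request:
apply_moves --increments '[{"gripper": 60, "delta_pos": [0, -0.48, 0.29], "dr": [-0.0077, 0, 0]}, {"gripper": 60, "delta_pos": [0, -0.48, 0.29], "dr": [-0.0077, 0, 0]}, {"gripper": 60, "delta_pos": [0, -0.48, 0.29], "dr": [-0.0077, 0, 0]}, {"gripper": 60, "delta_pos": [0, -0.48, 0.28], "dr": [-0.0077, 0, 0]}, {"gripper": 60, "delta_pos": [0, -0.49, 0.28], "dr": [-0.0077, 0, 0]}]'

```text
t: 24.4
ee_pos: [517.2, -52.4, -18.6]
orientation: [1.067, 1.292, -1.065]
ft_force: [1.0, 0.4, 7.5]
width: 52.4
```

Request:
apply_moves --increments '[{"gripper": 60, "delta_pos": [0, -0.49, 0.27], "dr": [-0.0077, 0, 0]}, {"gripper": 60, "delta_pos": [0, -0.49, 0.27], "dr": [-0.0077, 0, 0]}, {"gripper": 60, "delta_pos": [0, -0.49, 0.27], "dr": [-0.0077, 0, 0]}, {"gripper": 60, "delta_pos": [0, -0.49, 0.26], "dr": [-0.0077, 0, 0]}, {"gripper": 60, "delta_pos": [0, -0.5, 0.26], "dr": [-0.0077, 0, 0]}]'

```text
t: 24.82
ee_pos: [495.9, -70.5, -18.6]
orientation: [1.039, 1.308, -1.037]
ft_force: [0.8, 1.0, 8.1]
width: 52.6
```

Run:
```python
from h import *
d=grab('wrist');wfront(d)
cv2.imwrite('pics/w4.png',cv2.resize(d['img'][:,:,::-1],(640,480)))
W=cloud(d);hsv=cv2.cvtColor(d['img'],cv2.COLOR_RGB2HSV)
m=((hsv[...,1]>70)&(hsv[...,0]<25)&(abs(W[...,2]-5)<6)).astype(np.uint8)
n,l,s,c=cv2.connectedComponentsWithStats(m);i=1+np.argmax(s[1:,4]);print(s[i])
vs,us=np.nonzero(l==i)
P=np.array([px2w(d,u,v,5)[:2] for u,v in zip(us,vs)],np.float32)
r=cv2.minAreaRect(P);print('rect',r)
```

```text
t 24.8667 tcp [495.  -71.  -18.6] R [[0.001, 0.973, 0.229], [-0.0, 0.229, -0.973], [-1.0, 0.001, 0.001]] F [-1.7 -2.2  9.3] w 52.52574241203551
front row 291 pt [ 503.4 -101.7    5. ] in tool y,z [ 1.2 31.9]
[  149     0   282   296 66879]
rect ((490.9351501464844, -20.767120361328125), (130.13096618652344, 164.47203063964844), 8.081944465637207)
```

View pics/w4.png

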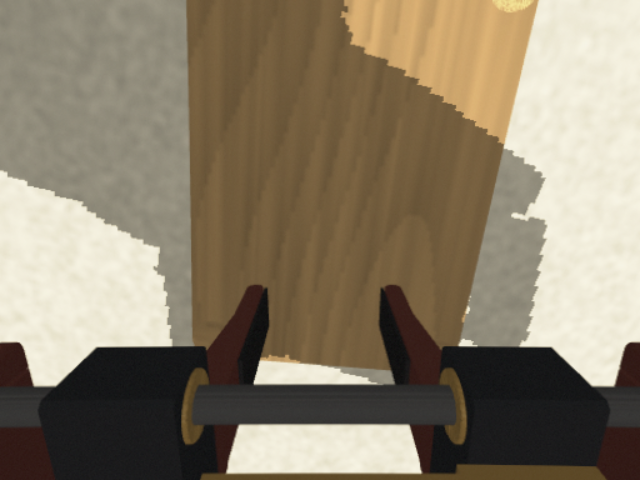

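The wrist view shows the board's axis skewed about 5° to the tool: its left edge is at u≈190, its right edge slants from (537,0) to (465,340), and its front edge is at v≈360–372. The rectangle fit gives yaw 8.1° against the tool's 13.2°. The board yawed under the fingers, so probably only one finger bears. I'll check the moment.

Run:
```python
from h import *
o=st();M=R.from_rotvec(o['orientation']).as_matrix();m=np.array(o['moment']);f=np.array(o['ft_force'])
print('moment world',m.round(3),'tool',(M.T@m).round(3),'F tool',(M.T@f).round(2), 'yz tilt',M[2].round(4))
```

```text
t 24.8667 tcp [495.  -71.  -18.6] R [[0.001, 0.973, 0.229], [-0.0, 0.229, -0.973], [-1.0, 0.001, 0.001]] F [-1.7 -2.2  9.3] w 52.52574241203551
moment world [-0.332  0.303 -0.011] tool [ 0.011 -0.254 -0.371] F tool [-9.28 -2.18  1.75] yz tilt [-1.0e+00  1.1e-03  6.0e-04]
```

Request:
apply_moves --increments '[{"gripper": 60, "delta_pos": [0, 0, 0], "dr": [0, 0, 0.001]}, {"gripper": 60, "delta_pos": [0, 0, 0], "dr": [0, 0, 0.001]}, {"gripper": 60, "delta_pos": [0, 0, 0], "dr": [0, 0, 0]}, {"gripper": 60, "delta_pos": [0, 0, 0], "dr": [0, 0, 0]}, {"gripper": 60, "delta_pos": [0, 0, 0], "dr": [0, 0, 0]}]'

```text
t: 25.28
ee_pos: [495.4, -70.6, -18.6]
orientation: [1.039, 1.307, -1.036]
ft_force: [-1.4, -1.7, 10.8]
width: 52.5
```

Run:
```python
from h import *
o=st();M=R.from_rotvec(o['orientation']).as_matrix();m=np.array(o['moment']);f=np.array(o['ft_force'])
print('moment world',m.round(3),'tool',(M.T@m).round(3),'F tool',(M.T@f).round(2), 'yz tilt',M[2].round(4))
```

```text
t 25.2833 tcp [495.4 -70.6 -18.6] R [[0.003, 0.974, 0.228], [0.0, 0.228, -0.974], [-1.0, 0.003, 0.001]] F [-1.4 -1.7 10.8] w 52.48921084256463
moment world [-0.346  0.451  0.043] tool [-0.044 -0.233 -0.518] F tool [-10.81  -1.71   1.36] yz tilt [-1.0e+00  2.8e-03  6.0e-04]
```

The moment shows that all the load is on the -y finger, and the +z tilt made it worse. I'll tilt the other way until the load is shared.

Request:
apply_moves --increments '[{"gripper": 60, "delta_pos": [0, 0, 0], "dr": [0, 0, -0.001]}, {"gripper": 60, "delta_pos": [0, 0, 0], "dr": [0, 0, -0.002]}, {"gripper": 60, "delta_pos": [0, 0, 0], "dr": [0, 0, -0.002]}, {"gripper": 60, "delta_pos": [0, 0, 0], "dr": [0, 0, 0]}, {"gripper": 60, "delta_pos": [0, 0, 0], "dr": [0, 0, 0]}]'

```text
t: 25.7
ee_pos: [495.6, -70.5, -18.6]
orientation: [1.037, 1.31, -1.04]
ft_force: [-2.2, -0.3, 9.8]
width: 52.2
```

```bash
cat >> h.py <<'E'
def mom():
    o=st();M=R.from_rotvec(o['orientation']).as_matrix();m=np.array(o['moment']);f=np.array(o['ft_force'])
    print('M tool',(M.T@m).round(3),'F tool',(M.T@f).round(2),'tilt',M[2].round(4))
E
python3 -c "
from h import *
mom()"
```

```text
t 25.7 tcp [495.6 -70.5 -18.6] R [[-0.002, 0.974, 0.228], [-0.001, 0.228, -0.974], [-1.0, -0.002, 0.001]] F [-2.2 -0.3  9.8] w 52.190413585558915
M tool [-0.014 -0.146 -0.081] F tool [-9.83 -2.21 -0.22] tilt [-1.0e+00 -1.8e-03  6.0e-04]
```

Request:
apply_moves --increments '[{"gripper": 60, "delta_pos": [0, 0, 0], "dr": [0, 0, -0.002]}, {"gripper": 60, "delta_pos": [0, 0, 0], "dr": [0, 0, -0.001]}, {"gripper": 60, "delta_pos": [0, 0, 0], "dr": [0, 0, 0]}, {"gripper": 60, "delta_pos": [0, 0, 0], "dr": [0, 0, 0]}, {"gripper": 60, "delta_pos": [0, 0, 0], "dr": [0, 0, 0]}]'

```text
t: 26.12
ee_pos: [495.6, -70.4, -18.5]
orientation: [1.035, 1.312, -1.042]
ft_force: [-1.2, -0.5, 10.7]
width: 52.9
```

```bash
python3 -c "
from h import *
mom()"
```

```text
t 26.1167 tcp [495.6 -70.4 -18.5] R [[-0.004, 0.974, 0.228], [-0.002, 0.228, -0.974], [-1.0, -0.005, 0.001]] F [-1.2 -0.5 10.7] w 52.91818066069862
M tool [-0.014  0.008 -0.022] F tool [-10.7   -1.31   0.18] tilt [-1.0e+00 -4.7e-03  6.0e-04]
```

The load is now shared (Mz≈0). I'll turn the board +5° in place and check.

Request:
apply_moves --increments '[{"gripper": 60, "delta_pos": [0, 0, 0], "dr": [-0.01, 0, 0]}, {"gripper": 60, "delta_pos": [0, 0, 0], "dr": [-0.02, 0, 0]}, {"gripper": 60, "delta_pos": [0, 0, 0], "dr": [-0.02, 0, 0]}, {"gripper": 60, "delta_pos": [0, 0, 0], "dr": [-0.02, 0, 0]}, {"gripper": 60, "delta_pos": [0, 0, 0], "dr": [-0.02, 0, 0]}]'

```text
t: 26.53
ee_pos: [496.3, -70.6, -18.5]
orientation: [0.967, 1.346, -0.973]
ft_force: [-0.3, -1.6, 7.7]
width: 52.7
```

```bash
cat >> h.py <<'E'
S=(609.0,-203.85,.2296)
def wboard():
    mom();d=grab('wrist');o=ctrl.get_obs()
    W=cloud(d);hsv=cv2.cvtColor(d['img'],cv2.COLOR_RGB2HSV)
    m=((hsv[...,1]>70)&(hsv[...,0]<25)&(abs(W[...,2]-5)<6)).astype(np.uint8)
    n,l,s,c=cv2.connectedComponentsWithStats(m);i=1+np.argmax(s[1:,4]);b=(l==i)
    e=b&~cv2.erode(b.astype(np.uint8),np.ones((3,3))).astype(bool);vs,us=np.nonzero(e)
    P=np.array([px2w(d,u,v,5)[:2] for u,v in zip(us,vs)],np.float32)
    # side edges: rows above fingers; leftmost / rightmost pixel per row
    L=[];Rr=[]
    for v in range(5,215):
        k=np.nonzero(b[v])[0]
        if len(k)>50:
            if k[0]>2:L.append(px2w(d,k[0]-.5,v,5)[:2])
            if k[-1]<509:Rr.append(px2w(d,k[-1]+.5,v,5)[:2])
    F=[px2w(d,u,np.nonzero(b[:,u])[0][-1]+.5,5)[:2] for u in range(218,305) if b[:,u].any()]
    out=[]
    for q in(L,Rr,F):
        vx,vy,x,y=cv2.fitLine(np.float32(q),cv2.DIST_HUBER,0,.01,.01).ravel();out.append((np.array([x,y]),np.array([vx,vy])))
    yaw=[np.degrees(np.arctan2(-o_[1][0]*np.sign(o_[1][1]),abs(o_[1][1]))) for o_ in out[:2]]
    fy=np.degrees(np.arctan2(out[2][1][1],out[2][1][0])); fy=(fy+90)%180-90
    a=np.radians(np.mean(yaw));yd=np.array([-np.sin(a),np.cos(a)]);xd=np.array([yd[1],-yd[0]])
    xl,xr=out[0][0]@xd,out[1][0]@xd;f=out[2][0]@yd
    c=xd*(xl+xr)/2+yd*(f+90)
    x,y=tofr(np.append(c,0),*S)
    print('yaws L,R,F',np.round(yaw+[fy],2),'width',round(float(xr-xl),1),'centre',c.round(1),'in stop',np.round([x,y],1),'dyaw',round(np.degrees(a-S[2]),2))
E
python3 -c "
from h import *
wboard()"
```

```text
t 26.5333 tcp [496.3 -70.6 -18.5] R [[-0.003, 0.949, 0.315], [-0.002, 0.315, -0.949], [-1.0, -0.004, 0.001]] F [-0.3 -1.6  7.7] w 52.662396556313986
M tool [ 0.101 -0.252  0.134] F tool [-7.69 -0.79  1.46] tilt [-1.0e+00 -3.5e-03  8.0e-04]
yaws L,R,F [8.61 8.76 8.52] width 129.8 centre [489.2 -12.2] in stop [-73.  213.9] dyaw -4.47
```

The board yawed only slightly (8.7°), because the fingers pivot on it. The error is safe, though: pulling the board against the short leg from its front end squares it by itself, and its +x corner clears the long leg by 15 mm. I'll drag along the stop's -y.

Request:
apply_moves --increments '[{"gripper": 60, "delta_pos": [0, -0.04, 0.4], "dr": [0, 0, 0]}, {"gripper": 60, "delta_pos": [0, -0.05, 0.5], "dr": [0, 0, 0]}, {"gripper": 60, "delta_pos": [0, -0.05, 0.5], "dr": [0, 0, 0]}, {"gripper": 60, "delta_pos": [0, -0.05, 0.5], "dr": [0, 0, 0]}, {"gripper": 60, "delta_pos": [0, -0.05, 0.5], "dr": [0, 0, 0]}]'

```text
t: 27.0
ee_pos: [501.2, -94.0, -18.5]
orientation: [0.968, 1.346, -0.974]
ft_force: [-0.5, 1.1, 9.5]
width: 52.5
```

Request:
apply_moves --increments '[{"gripper": 60, "delta_pos": [0, -0.05, 0.5], "dr": [0, 0, 0]}, {"gripper": 60, "delta_pos": [0, -0.05, 0.5], "dr": [0, 0, 0]}, {"gripper": 60, "delta_pos": [0, -0.05, 0.5], "dr": [0, 0, 0]}, {"gripper": 60, "delta_pos": [0, -0.05, 0.5], "dr": [0, 0, 0]}, {"gripper": 60, "delta_pos": [0, -0.05, 0.5], "dr": [0, 0, 0]}]'

```text
t: 27.42
ee_pos: [506.7, -118.6, -18.5]
orientation: [0.968, 1.346, -0.974]
ft_force: [-0.8, 0.9, 9.8]
width: 52.6
```

```bash
python3 -c "
from h import *
wboard()"
```

```text
t 27.4167 tcp [ 506.7 -118.6  -18.5] R [[-0.004, 0.949, 0.315], [-0.002, 0.315, -0.949], [-1.0, -0.004, 0.0]] F [-0.8  0.9  9.8] w 52.5512508492631
M tool [-0.022  0.22   0.237] F tool [-9.79 -0.52 -1.13] tilt [-1.0e+00 -4.3e-03  3.0e-04]
yaws L,R,F [7.26 7.44 7.1 ] width 129.8 centre [500.7 -59. ] in stop [-72.5 165.6] dyaw -5.81
```

The load sits on the +y finger, and towing from that side yaws the board the wrong way. I'll shift the load to the -y finger before towing on.

Request:
apply_moves --increments '[{"gripper": 60, "delta_pos": [0, 0, 0], "dr": [0, 0, 0.002]}, {"gripper": 60, "delta_pos": [0, 0, 0], "dr": [0, 0, 0.002]}, {"gripper": 60, "delta_pos": [0, 0, 0], "dr": [0, 0, 0.001]}, {"gripper": 60, "delta_pos": [0, 0, 0], "dr": [0, 0, 0.001]}, {"gripper": 60, "delta_pos": [0, 0, 0], "dr": [0, 0, 0]}]'

```text
t: 27.88
ee_pos: [506.9, -118.8, -18.5]
orientation: [0.971, 1.342, -0.969]
ft_force: [0.6, -0.8, 7.0]
width: 52.6
```

Request:
apply_moves --increments '[{"gripper": 60, "delta_pos": [0, -0.02, 0.2], "dr": [0, 0, 0]}, {"gripper": 60, "delta_pos": [0, -0.04, 0.4], "dr": [0, 0, 0]}, {"gripper": 60, "delta_pos": [0, -0.04, 0.4], "dr": [0, 0, 0]}, {"gripper": 60, "delta_pos": [0, -0.04, 0.4], "dr": [0, 0, 0]}, {"gripper": 60, "delta_pos": [0, -0.04, 0.4], "dr": [0, 0, 0]}]'

```text
t: 28.3
ee_pos: [510.3, -136.1, -18.6]
orientation: [0.971, 1.343, -0.969]
ft_force: [0.1, 1.0, 9.3]
width: 52.6
```

```bash
python3 -c "
from h import *
wboard()"
```

```text
t 28.3 tcp [ 510.3 -136.1  -18.6] R [[0.001, 0.949, 0.315], [0.0, 0.315, -0.949], [-1.0, 0.001, -0.0]] F [0.1 1.  9.3] w 52.61838342128241
M tool [ 0.001  0.243 -0.122] F tool [-9.35  0.46 -0.93] tilt [-1.     0.001 -0.   ]
yaws L,R,F [7.41 7.57 7.14] width 129.8 centre [504.2 -76.7] in stop [-73.2 147.6] dyaw -5.67
```

Request:
apply_moves --increments '[{"gripper": 60, "delta_pos": [0, -0.04, 0.4], "dr": [0, 0, 0.001]}, {"gripper": 60, "delta_pos": [0, -0.04, 0.4], "dr": [0, 0, 0.001]}, {"gripper": 60, "delta_pos": [0, -0.04, 0.4], "dr": [0, 0, 0]}, {"gripper": 60, "delta_pos": [0, -0.04, 0.4], "dr": [0, 0, 0]}, {"gripper": 60, "delta_pos": [0, -0.04, 0.4], "dr": [0, 0, 0]}]'

```text
t: 28.77
ee_pos: [514.6, -155.8, -18.5]
orientation: [0.972, 1.342, -0.968]
ft_force: [-0.6, 0.3, 9.1]
width: 52.6
```

Request:
apply_moves --increments '[{"gripper": 60, "delta_pos": [0, -0.04, 0.4], "dr": [0, 0, 0]}, {"gripper": 60, "delta_pos": [0, -0.04, 0.4], "dr": [0, 0, 0]}, {"gripper": 60, "delta_pos": [0, -0.04, 0.4], "dr": [0, 0, 0]}, {"gripper": 60, "delta_pos": [0, -0.04, 0.4], "dr": [0, 0, 0]}, {"gripper": 60, "delta_pos": [0, -0.04, 0.4], "dr": [0, 0, 0]}]'

```text
t: 29.18
ee_pos: [519.0, -175.4, -18.6]
orientation: [0.972, 1.342, -0.968]
ft_force: [-0.4, 2.4, 9.4]
width: 52.9
```

```bash
python3 -c "
from h import *
wboard()"
```

```text
t 29.1833 tcp [ 519.  -175.4  -18.6] R [[0.003, 0.949, 0.315], [0.001, 0.315, -0.949], [-1.0, 0.003, -0.0]] F [-0.4  2.4  9.4] w 52.949784706849755
M tool [ 0.042  0.227 -0.274] F tool [-9.37  0.42 -2.38] tilt [-1.      0.0029 -0.    ]
yaws L,R,F [11.15 11.23 10.73] width 129.9 centre [ 508.3 -113.8] in stop [-77.6 110.6] dyaw -1.97
```

Yaw is now -2°, with the centre at stop (-77.6, 110.6). Next I push onto the short leg.

Request:
apply_moves --increments '[{"gripper": 60, "delta_pos": [0, -0.04, 0.4], "dr": [0, 0, 0]}, {"gripper": 60, "delta_pos": [0, -0.04, 0.4], "dr": [0, 0, 0]}, {"gripper": 60, "delta_pos": [0, -0.03, 0.3], "dr": [0, 0, 0]}, {"gripper": 60, "delta_pos": [0, -0.03, 0.3], "dr": [0, 0, 0]}, {"gripper": 60, "delta_pos": [0, -0.03, 0.3], "dr": [0, 0, 0]}]'

```text
t: 29.65
ee_pos: [522.8, -192.1, -18.6]
orientation: [0.972, 1.342, -0.968]
ft_force: [-0.7, 0.8, 9.4]
width: 52.9
```

Request:
apply_moves --increments '[{"gripper": 60, "delta_pos": [0, -0.02, 0.2], "dr": [0, 0, 0]}, {"gripper": 60, "delta_pos": [0, -0.02, 0.2], "dr": [0, 0, 0]}, {"gripper": 60, "delta_pos": [0, -0.02, 0.2], "dr": [0, 0, 0]}, {"gripper": 60, "delta_pos": [0, -0.02, 0.2], "dr": [0, 0, 0]}, {"gripper": 60, "delta_pos": [0, 0, 0], "dr": [0, 0, 0]}]'

```text
t: 30.07
ee_pos: [524.3, -199.7, -18.6]
orientation: [0.972, 1.343, -0.968]
ft_force: [0.0, 1.3, 11.1]
width: 52.5
```

```bash
python3 -c "
from h import *
wboard()"
```

```text
t 30.0667 tcp [ 524.3 -199.7  -18.6] R [[0.002, 0.949, 0.314], [0.001, 0.314, -0.949], [-1.0, 0.002, -0.001]] F [ 0.   1.3 11.1] w 52.51630755455388
M tool [ 0.088  0.29  -0.363] F tool [-11.07   0.46  -1.25] tilt [-1.0e+00  2.5e-03 -5.0e-04]
yaws L,R,F [13.25 13.34 13.22] width 129.9 centre [ 510.5 -134.7] in stop [-80.1  89.7] dyaw 0.14
```

It is flush on the short leg (y 89.7, yaw +0.14°). Now +x onto the long leg, with a slight -y bias.

Request:
apply_moves --increments '[{"gripper": 60, "delta_pos": [0, 0.2, 0.03], "dr": [0, 0, 0]}, {"gripper": 60, "delta_pos": [0, 0.3, 0.05], "dr": [0, 0, 0]}, {"gripper": 60, "delta_pos": [0, 0.3, 0.05], "dr": [0, 0, 0]}, {"gripper": 60, "delta_pos": [0, 0.3, 0.05], "dr": [0, 0, 0]}, {"gripper": 60, "delta_pos": [0, 0.2, 0.03], "dr": [0, 0, 0]}]'

```text
t: 30.53
ee_pos: [536.7, -197.1, -18.6]
orientation: [0.972, 1.344, -0.969]
ft_force: [-3.6, 2.9, 12.6]
width: 52.8
```

Request:
apply_moves --increments '[{"gripper": 60, "delta_pos": [0, 0.1, 0.02], "dr": [0, 0, 0]}, {"gripper": 60, "delta_pos": [0, 0.1, 0.02], "dr": [0, 0, 0]}, {"gripper": 60, "delta_pos": [0, 0.1, 0.02], "dr": [0, 0, 0]}, {"gripper": 60, "delta_pos": [0, 0.1, 0.02], "dr": [0, 0, 0]}, {"gripper": 60, "delta_pos": [0, 0.1, 0.02], "dr": [0, 0, 0]}]'

```text
t: 30.95
ee_pos: [541.3, -196.8, -18.6]
orientation: [0.971, 1.345, -0.969]
ft_force: [-5.0, 0.4, 12.1]
width: 52.9
```

```bash
python3 -c "
from h import *
wboard()"
```

```text
t 30.95 tcp [ 541.3 -196.8  -18.6] R [[0.0, 0.949, 0.315], [0.002, 0.315, -0.949], [-1.0, 0.001, -0.001]] F [-5.   0.4 12.1] w 52.93678520966044
M tool [ 0.071  0.251 -0.881] F tool [-12.07  -4.65  -1.95] tilt [-1.0e+00  7.0e-04 -1.4e-03]
yaws L,R,F [13.22 13.31 13.24] width 130.0 centre [ 526.1 -131.1] in stop [-64.2  89.7] dyaw 0.11
```

Both contacts are felt (Fx -5 N), and the board measures (-64.2, 89.7) with yaw +0.1°. One last small diagonal nudge, then I lift straight off.

Request:
apply_moves --increments '[{"gripper": 60, "delta_pos": [0, 0, 0.1], "dr": [0, 0, 0]}, {"gripper": 60, "delta_pos": [0, 0.02, 0.1], "dr": [0, 0, 0]}, {"gripper": 60, "delta_pos": [0, 0.05, 0.1], "dr": [0, 0, 0]}, {"gripper": 60, "delta_pos": [0, 0.05, 0.05], "dr": [0, 0, 0]}, {"gripper": 60, "delta_pos": [0, 0, 0], "dr": [0, 0, 0]}]'

```text
t: 31.42
ee_pos: [543.8, -199.6, -18.6]
orientation: [0.972, 1.344, -0.969]
ft_force: [-3.3, 1.8, 12.3]
width: 52.4
```

Request:
apply_moves --increments '[{"gripper": 60, "delta_pos": [-0.05, 0, 0], "dr": [0, 0, 0]}, {"gripper": 60, "delta_pos": [-0.1, 0, 0], "dr": [0, 0, 0]}, {"gripper": 60, "delta_pos": [-0.5, 0, 0], "dr": [0, 0, 0]}, {"gripper": 60, "delta_pos": [-1.5, 0, 0], "dr": [0, 0, 0]}, {"gripper": 60, "delta_pos": [-2.5, 0, 0], "dr": [0, 0, 0]}]'

```text
t: 31.83
ee_pos: [542.3, -199.2, 25.8]
orientation: [0.971, 1.348, -0.97]
ft_force: [-0.1, 0.0, 0.0]
width: 53.0
```

Request:
apply_moves --increments '[{"gripper": 60, "delta_pos": [-3, 0, 0], "dr": [0, 0, 0]}, {"gripper": 60, "delta_pos": [-3, 0, 0], "dr": [0, 0, 0]}, {"gripper": 60, "delta_pos": [-3, 0, 0], "dr": [0, 0, 0]}, {"gripper": 60, "delta_pos": [-3, 0, 0], "dr": [0, 0, 0]}, {"gripper": 60, "delta_pos": [-2, 0, -1], "dr": [0, 0, 0]}]'

```text
t: 32.25
ee_pos: [542.3, -192.0, 170.5]
orientation: [0.972, 1.339, -0.968]
ft_force: [0.9, -0.7, -0.1]
width: 52.8
```

Request:
apply_moves --increments '[{"gripper": 60, "delta_pos": [-1, 0, -2], "dr": [0, 0, 0]}, {"gripper": 60, "delta_pos": [-1, 0, -2], "dr": [0, 0, 0]}, {"gripper": 60, "delta_pos": [0, 0, -1], "dr": [0, 0, 0]}, {"gripper": 60, "delta_pos": [0, 0, 0], "dr": [0, 0, 0]}, {"gripper": 60, "delta_pos": [0, 0, 0], "dr": [0, 0, 0]}]'

```text
t: 32.67
ee_pos: [524.9, -143.1, 187.0]
orientation: [0.971, 1.344, -0.968]
ft_force: [-0.4, -0.7, -0.1]
width: 52.6
```

Run:
```python
from h import *
st();d=grab('wrist');cv2.imwrite('pics/w5.png',cv2.resize(d['img'][:,:,::-1],(800,600),interpolation=cv2.INTER_CUBIC))
W=cloud(d);hsv=cv2.cvtColor(d['img'],cv2.COLOR_RGB2HSV)
m=((hsv[...,1]>70)&(hsv[...,0]<25)&(abs(W[...,2]-5)<7)).astype(np.uint8)
n,l,s,c=cv2.connectedComponentsWithStats(m);i=1+np.argmax(s[1:,4]);vs,us=np.nonzero(l==i)
P=np.array([px2w(d,u,v,5)[:2] for u,v in zip(us,vs)],np.float32);r=cv2.minAreaRect(P);print(r, np.round(tofr(np.array([*r[0],0]),*S),1))
```

```text
t 32.6667 tcp [ 524.9 -143.1  187. ] R [[0.001, 0.949, 0.316], [0.001, 0.316, -0.949], [-1.0, 0.002, -0.0]] F [-0.4 -0.7 -0.1] w 52.622418442673116
((526.1913452148438, -131.31040954589844), (130.61965942382812, 180.6610870361328), 13.22007942199707) [-64.1  89.5]
```

View pics/w5.png

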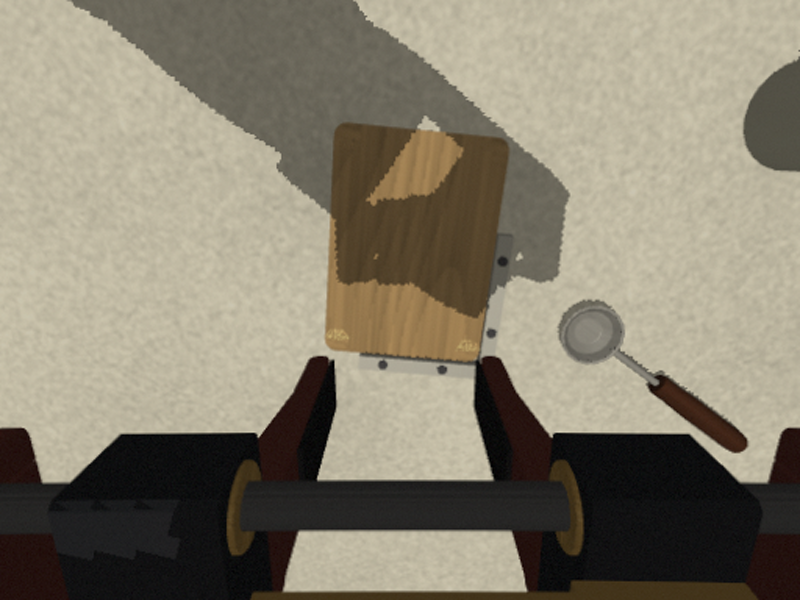

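The wrist picture shows the board flush along both legs: right side on the long leg at about (495,235)–(482,355), lower side on the short leg at about (360,355)–(478,362), and the fingers well clear. I'm handing it in.

Run:
```python
from h import *
a=load('top');b=grab('top')
for n,(u,v) in dict(jar=(163,197),mug=(240,145),bottle=(410,250),spoon=(306,150)).items():
    s=(slice(v-22,v+22),slice(u-22,u+22));print(n,'moved px',np.count_nonzero(np.abs(a['img'][s].astype(int)-b['img'][s]).max(2)>60))
ctrl.close_job();print('handed in',ctrl.get_obs()['t'])
```

```text
jar moved px 24
mug moved px 0
bottle moved px 0
spoon moved px 0
the job is handed in; nothing more can be done
the job is handed in; nothing more can be done
```

The board is home: it lies flat and snug against both legs of the stop. The fingers are lifted clear, and I handed in just after t ≈ 32.7 s of the 72 s allowed.

- **Seating:** after release, the last wrist view puts the board centre at (-64.1, +89.5) mm in the stop's frame, against the ideal (-65, +90). It is about 0.1° out of square. The 1 mm or so of difference is within the camera calibration.
- **Force:** the press stayed at about 7 to 13 N in every reading while dragging, a little over your 6 to 12 N at the end but far below 40 N. Lateral forces of up to 5 N showed the board meeting the legs.
- **Bystanders:** comparing the first and last top views, the mug, bottle and spoon showed no change. The jar's area showed 24 changed pixels. I think that is arm shadow, because nothing touched the rack, but I did not check it further.

Two readings did not match what I expected:

- **Fingertip height:** contact came at a reported tool height of about -18.5 mm, not the +13 mm the stated tip offset gives. I found the contact by force and camera depth instead.
- **Yaw on the way:** only one fingertip carried the load at times, and the board yawed up to 6° during the slide. Towing from the -y finger and pulling it onto the short leg squared it up.

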